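# Take a test cell apart for rinsing

## Task

The little test cell that stands assembled on the bench has finished its run; take it apart so that its parts can be rinsed. Lay the weight ring in the smallest dish, the white sleeve in the middle dish and the base in the largest dish, each flat on the dish's floor, and stand the piston in the pocket of the foam block; keep every part the way up it is now. The small beaker and the dropper bottle stay where they are.

Things in the scene. Friction and masses are not known exactly. Their poses are not given: they have to be found in the camera images.
- weight_ring: knurled aluminium ring at the top of the cell, outside diameter 32, bore 18, 28 mm tall, about 0.11 kg. It is slipped over the piston's stem and rests loosely on the piston's shoulder; the stem stands 18 mm out of it. Grip it across its outside. Origin: centre of its underside, z up along its axis.
- piston: steel piston, 93 mm tall, about 0.22 kg: a shaft 28 mm in diameter from 0 to 40 mm above its foot (foot edge bevelled 2 by 3 mm), a round shoulder 42 mm in diameter from 40 to 47 mm, and a stem 12 mm in diameter from 47 to 93 mm. In the cell the shoulder rests on the sleeve's top and the shaft hangs 40 mm down into the sleeve's bore, so it must be lifted straight up by its stem. Origin: centre of its foot, z up along the stem.
- sleeve: white plastic insulating tube, outside diameter 54, bore 32, 62 mm tall, about 0.16 kg, open at both ends. In the cell it stands on the base's flange, loosely round the base's boss (18 mm tall), so it must be lifted straight up. Grip it across its outside. Origin: centre of its lower end, z up along its axis.
- cell_base: steel base of the cell, about 0.38 kg: a round flange 80 mm in diameter and 10 mm thick, with a boss 28 mm in diameter in its middle that rises 18 mm above the flange (28 mm above the underside). Stands loose on the worktop. Pick it up by the boss. Origin: centre of its underside, z up. Assembled, the cell is 125 mm tall: with the base's underside at 0, the sleeve's lower end is at 10 mm, the piston's foot at 32 mm, the ring's underside at 79 mm.
- dish_small: shallow round stainless dish with a flat floor 3 mm thick and a low upright rim 10 mm high; inside diameter 62 mm, outside 68 mm (the smallest of the three dishes). Loose, 0.2 kg. Origin: centre of its underside on the worktop, z up.
- dish_medium: shallow round stainless dish with a flat floor 3 mm thick and a low upright rim 10 mm high; inside diameter 84 mm, outside 90 mm (the middle one of the three dishes). Loose, 0.2 kg. Origin: centre of its underside on the worktop, z up.
- dish_large: shallow round stainless dish with a flat floor 3 mm thick and a low upright rim 10 mm high; inside diameter 110 mm, outside 116 mm (the largest of the three dishes). Loose, 0.2 kg. Origin: centre of its underside on the worktop, z up.
- foam_block: white foam block, 100 x 105 x 60 mm (x, y, z), with an upright pocket in the middle of its top: about 44 mm across, 35 mm deep, its floor 25 mm above the worktop. Loose, 0.12 kg. The piston's shaft goes into the pocket and its foot rests on the pocket's floor; the shoulder then stays about 5 mm above the block's top. Origin: centre of its underside, z up.
- small_beaker: small empty clear beaker, 42 mm in diameter and 46 mm tall, among the work; not to be moved. Origin: centre of its underside.
- dropper_bottle: small brown dropper bottle with a black rubber bulb, 36 mm in diameter and 103 mm tall, to the left of the work; not to be moved. Origin: centre of its underside.
Not all that is in view belongs to the job. Leave any orange or pink look-alike of the cell_base alone.

How it is judged:
At the end, for the whole second after the job is handed in: Ring, sleeve and base lie flat in the small, middle and large dish (centres within 18 mm, on the floor within 3 mm), the piston stands on the floor of the foam pocket (within 13 mm, 5 mm), all upright and at rest; beaker and bottle upright, moved under 20 mm (horizontal distance between weight_ring and dish_small below 0.018 m and z of weight_ring in the frame of dish_small between 0.001 and 0.006 m and angle between each of weight_ring, piston, sleeve, cell_base's own z axis and vertical below 0.12 rad and linear speed of each of weight_ring, piston, sleeve, cell_base below 0.02 m/s and height (world z) of each of dish_small, foam_block, dish_medium, dish_large below 0.005 m and angle between each of dish_small, foam_block, dish_medium, dish_large's own z axis and vertical below 0.08 rad and horizontal distance between piston and foam_block below 0.013 m and z of piston in the frame of foam_block between 0.021 and 0.03 m and horizontal distance between sleeve and dish_medium below 0.018 m and z of sleeve in the frame of dish_medium between 0.001 and 0.006 m and horizontal distance between cell_base and dish_large below 0.018 m and z of cell_base in the frame of dish_large between 0.001 and 0.006 m and distance of each of small_beaker, dropper_bottle from where it was at the start of the episode below 0.02 m and angle between each of small_beaker, dropper_bottle's own z axis and vertical below 0.15 rad); the robot touches nothing.
It fails at once if the small beaker is shifted by more than 20 mm or tipped (distance of small_beaker from where it was at the start of the episode above 0.02 m or angle between small_beaker's own z axis and vertical above 0.3 rad).
It fails at once if the dropper bottle is shifted by more than 20 mm or tipped (distance of dropper_bottle from where it was at the start of the episode above 0.02 m or angle between dropper_bottle's own z axis and vertical above 0.3 rad).
It also fails if it takes over 112 s, if anything falls off the work surface, if the arm or the gripper's body presses on something with over 40 N, if the wrist force passes 120 N, or if a joint passes its speed limit or range.

## Robot

A 6-joint arm with a two-finger parallel gripper is mounted at the origin on a cart in front of the work surface, level with it; the furniture and walls round the work are solid. World frame = base frame: x ahead of the robot, y to its left, z up, the work surface at z = 0. Lengths are in m, angles in rad, forces in N, time in s.
With the tool pointing down it reaches from about 0.325 to 0.9 m from the base axis. Payload 6.1 kg.
Tool frame: the origin (TCP) lies at the very end of the fingers, on their centre line; the grasp point (between the pads) lies 19 mm behind it; z points along the fingers, y is the direction in which the jaws open and shut (so a half turn about z gives the same grasp; the last joint's range is limited). The gripper opens to 87 mm and grips with 3 to 60 N. Pads are 19 mm wide; open, the fingers measure 117 mm over their backs; the gripper's body (75 mm by 190 mm) begins 51 mm behind the grasp point.
Start: joints at [-1.316, 0.22, 1.526, -0, 1.395, -0.126], TCP at [0.232, -0.58, 0.223] pointing down, gripper open.
Joint ranges: [-2.98, 2.98], [-0.91, 2.08], [0.09, 2.57], [-1.24, 4.39], [0.2, 2.65], [-2.68, 2.68]. Speed limits (rad/s): [2.57, 2.57, 3.01, 3.14, 3.14, 3.14].

## Interface

Orientations are given as [roll, pitch, yaw] about the fixed x, y, z axes, in that order (R = Rz(yaw) Ry(pitch) Rx(roll)).
In Python, from bench import read_state, read_camera, close_job, masks_of gives the robot as it stands. The module is installed in compiled form; this text tells all that it offers.
- The arm moves only by the tool jog_arm, never from a script. Its argument "increments" is a list of rows, each an object of numbers: "fingers": the finger opening in m, from 0 to 0.087; "dx", "dy", "dz": the shift along the tool's x, y, z in m; "rx", "ry", "rz": the turn, a rotation vector about the tool's x, y, z in degrees. In form: [{"fingers": .., "dx": .., "dy": .., "dz": .., "rx": .., "ry": .., "rz": ..}, ...]. A call has 1 to 10 rows; each row is the pose to reach, as a shift and turn from the pose commanded when the call began, along the tool's axes at that moment; what a row does not reach only later rows make up. A row lasts 1/10 s, in which the tool goes at most 50 mm and 8.59 degrees, less where a joint would pass 70% of its speed; a pose out of reach is approached as far as the arm can. A call with a gripper value outside its range is refused whole. The fingers move at their own pace and stop on an object; the grip force is fixed at half the most. Time passes only in rows, so rows that repeat a pose let the fingers close. It gives the time, the measured TCP pose, the force and the opening at its end, in the units of the state.
- read_state(): the state, without advancing time (a new reading comes with each control period).
- read_camera(name): name is "scene" or "top" or "wrist"; returns a dict with "image" (480x640x3 uint8, red, green, blue), "depth" (480x640 float32, m along the optical axis (not along the pixel's ray), 0 where there is no reading), "mtx" (3x3 intrinsics, pixels), "R" (3x3) and "t" (3): a world point X has camera coordinates R X + t. Camera axes: x right, y down, z forward; pixel columns grow to the right and rows downward; lengths in m; the calibration is good to about 2 mm. A picture is of the moment at which its call begins.
- close_job(): hands the job in, once; it reports no verdict.
Trained networks look in the newest picture that a camera, given by its name, has taken for a name from the list of things; names that differ only in an ending like _2 or _b are one class to them, and where a whole thing is asked for, a point or a joint stands for the part that bears it (a point fixed in the world has none). Each returns a list of dicts, best first, with "score" (0 to 1); they miss things now and then, are a little off and sometimes report something else, mostly with a low value. They report only what shows in the picture. A call takes as long as a camera call. They do not tell look-alikes from the thing itself.
- masks_of(camera, name): "region" (480x640 bool, what is visible of it) and "rect" ([left, top, right, bottom] in pixels, round what is visible of it).
The state is a dict: "clock": time; "q": joint angles; "qvel": joint speeds; "joint_torque": joint torques, N m; "position": TCP position; "eef_rot": TCP orientation; "wrist_force": force on the tool from outside, world axes, zero at the start; "moment": the same for the moment, N m; "opening": finger opening in m.
Only numpy, scipy, OpenCV 4.12 (cv2) and the standard library are available. Lean on these libraries where they do the work, as an engineer would, in place of code of your own. Each camera call takes 0.05 s, during which the arm holds its last target.

## Working session

There is one attempt and no reset: what is moved stays moved. The work goes in short steps, Python scripts to look and compute and a tool call to move; the robot and the scene stay as the last step left them, time stands still between calls to the robot, and variables do not carry over. Pictures are saved under pics/ and viewed, and the job is handed in when it is done.

Besides the shell and the picture viewer there is one more tool, called after ">>>" as a command line: name --argument value ..., lists and objects as JSON in quotes. jog_arm: Moves the arm, as the interface text tells. Its arguments: {"type":"object","properties":{"increments":{"type":"array"}},"required":["increments"]}

```bash
mkdir -p pics
cat > h.py <<'E'
import numpy as np, cv2, pickle
from bench import *
def cap(n,f):
    c=read_camera(n); cv2.imwrite('pics/'+f,c['image'][:,:,::-1]); pickle.dump(c,open(f'{n}.pkl','wb')); return c
def pts(c,m):
    v,u=np.nonzero(m&(c['depth']>0)); d=c['depth'][v,u]
    P=np.linalg.inv(c['mtx'])@np.stack([u*d,v*d,d]); return (c['R'].T@(P-c['t'].reshape(3,1))).T
E
python3 - <<'E'
from h import *
s=read_state(); print(s['clock'],s['position'],s['eef_rot'],s['opening'])
for n in ('scene','top'):
    c=cap(n,n+'1.png')
    for k in 'weight_ring piston sleeve cell_base dish_small dish_medium dish_large foam_block small_beaker dropper_bottle'.split():
        for r in masks_of(n,k)[:3]:
            P=pts(c,r['region']); 
            if len(P): print(n,k,round(r['score'],2),[int(x) for x in r['rect']],np.median(P,0).round(3),P.min(0).round(3),P.max(0).round(3))
print(read_state()['clock'])
E
```

```text
0.0 [ 0.23211743 -0.57962263  0.22141774] [-3.13965318e+00 -2.51469522e-04  3.80767702e-01] 0.08725915772452264
scene weight_ring 0.65 [321, 237, 340, 261] [0.437 0.193 0.097] [ 0.426 -0.019 -0.003] [0.576 0.203 0.115]
scene weight_ring 0.21 [409, 201, 438, 220] [ 0.455 -0.255  0.004] [ 0.42  -0.288 -0.001] [ 0.487 -0.212  0.012]
scene piston 0.64 [320, 231, 341, 264] [0.438 0.191 0.078] [0.422 0.172 0.071] [0.46  0.208 0.125]
scene sleeve 0.8 [313, 257, 346, 299] [0.429 0.204 0.044] [ 0.415  0.092 -0.003] [0.466 0.213 0.074]
scene cell_base 0.94 [304, 285, 353, 307] [0.424 0.207 0.009] [ 0.402  0.133 -0.002] [0.482 0.225 0.018]
scene cell_base 0.72 [238, 302, 287, 338] [0.484 0.323 0.009] [ 0.452  0.275 -0.001] [0.531 0.355 0.03 ]
scene cell_base 0.6 [343, 245, 379, 277] [0.447 0.066 0.009] [ 0.416  0.016 -0.   ] [0.493 0.098 0.029]
scene dish_small 0.7 [320, 233, 343, 261] [0.438 0.19  0.079] [0.422 0.172 0.071] [0.46  0.208 0.125]
scene dish_small 0.69 [412, 202, 437, 220] [ 0.454 -0.255  0.004] [ 0.42  -0.29  -0.001] [ 0.487 -0.212  0.012]
scene dish_medium 0.82 [333, 201, 367, 2
[... 1283 characters left out ...]
0.004] [ 0.419 -0.289 -0.003] [ 0.487 -0.217  0.015]
top dish_medium 0.75 [416, 190, 454, 232] [ 0.613 -0.167  0.003] [ 0.568 -0.213 -0.003] [ 0.662 -0.121  0.015]
top dish_large 0.9 [324, 178, 378, 232] [0.632 0.02  0.003] [ 0.573 -0.037 -0.004] [0.689 0.078 0.016]
top foam_block 0.86 [219, 176, 284, 237] [0.622 0.23  0.059] [ 0.565  0.17  -0.003] [0.699 0.308 0.065]
top small_beaker 0.81 [365, 287, 388, 309] [ 0.427 -0.037  0.004] [ 0.406 -0.053 -0.002] [ 0.445 -0.014  0.049]
top small_beaker 0.21 [258, 271, 291, 309] [0.433 0.169 0.01 ] [ 0.405  0.145 -0.006] [0.483 0.221 0.074]
top dropper_bottle 0.83 [156, 229, 186, 253] [0.548 0.398 0.051] [ 0.533  0.386 -0.004] [0.579 0.452 0.105]
1.1
```

Run:
```python
import cv2
a=cv2.imread('pics/scene1.png')[170:370,160:480]; b=cv2.imread('pics/top1.png')[150:330,130:530]
cv2.imwrite('pics/sc.png',cv2.resize(a,None,fx=2.4,fy=2.4)); cv2.imwrite('pics/tc.png',cv2.resize(b,None,fx=2,fy=2))
```

```text
(no output)
```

View pics/sc.png

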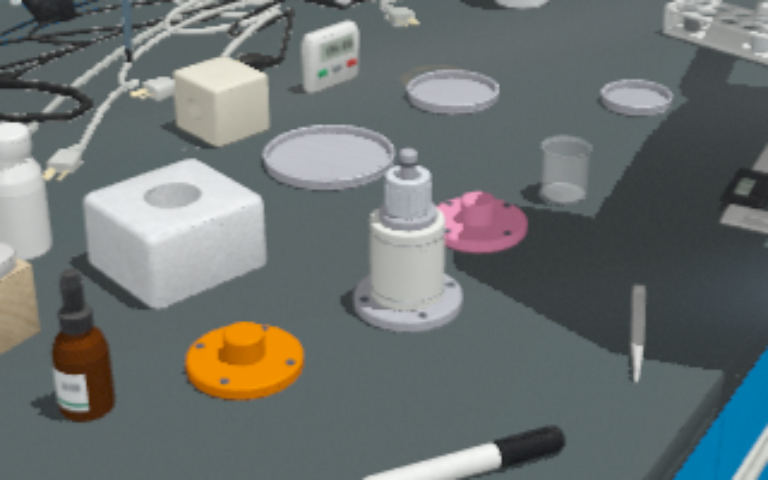

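View pics/tc.png

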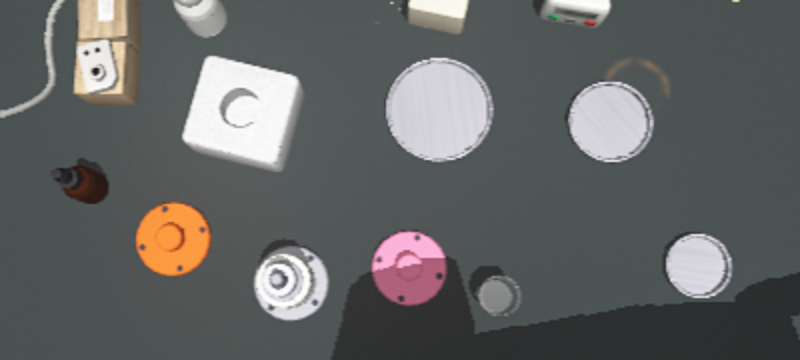

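The pictures show the assembled grey cell at top (275,290) / scene (328,270), with orange (217,269) and pink (334,284) look-alikes beside it that I leave alone. The three dishes are empty, and the foam block has an open pocket. Next I measure the centres precisely.

Run:
```python
from h import *
from scipy.optimize import least_squares
Ps={}
for n in('scene','top'):
    c=pickle.load(open(n+'.pkl','rb')); Ps[n]=pts(c,np.ones((480,640),bool))
def near(P,c,r,z0,z1): return P[(np.hypot(P[:,0]-c[0],P[:,1]-c[1])<r)&(P[:,2]>z0)&(P[:,2]<z1)]
for n,P in Ps.items():
    for k,c,R in(('small',(.454,-.253),.034),('medium',(.614,-.167),.045),('large',(.632,.02),.058)):
        c=np.array(c)
        for it in range(3):
            Q=near(P,c,R+.008,.007,.016)
            f=least_squares(lambda p:np.hypot(Q[:,0]-p[0],Q[:,1]-p[1])-(R-.0015),c,loss='soft_l1',f_scale=.002); c=f.x
        print(n,k,c.round(4),len(Q),Q[:,2].mean().round(4))
    for z0,z1,R,nm in((.002,.011,.04,'flange'),(.02,.065,.027,'sleeve'),(.068,.076,.027,'slvtop'),(.085,.104,.016,'ring'),(.104,.110,.016,'ringtop'),(.113,.122,.006,'stem'),(.123,.13,.006,'stemtop')):
        Q=near(P,(.443,.183),.045 if R>.03 else .034,z0,z1)
        if len(Q)<4: continue
        f=least_squares(lambda p:np.hypot(Q[:,0]-p[0],Q[:,1]-p[1])-R,(.443,.183),loss='soft_l1',f_scale=.002)
        print(n,nm,len(Q),f.x.round(4),Q.mean(0).round(4))
    Q=near(P,(.632,.238),.09,.052,.066)
    r=cv2.minAreaRect(Q[:,:2].astype(np.float32)*1000); print(n,'foam',r)
    Q=near(P,(.632,.238),.03,.015,.045);print(n,'pocket',len(Q), Q.mean(0).round(3) if len(Q) else '')
```

```text
scene small [ 0.4532 -0.2503] 103 0.0092
scene medium [ 0.6119 -0.1663] 133 0.0092
scene large [0.6293 0.0209] 210 0.0092
scene flange 481 [0.4447 0.1806] [0.4321 0.2006 0.0081]
scene sleeve 693 [0.4437 0.1834] [0.4319 0.2016 0.043 ]
scene slvtop 196 [0.4453 0.1796] [0.4357 0.1967 0.0715]
scene ring 207 [0.4435 0.1838] [0.4366 0.1934 0.0949]
scene ringtop 104 [0.4452 0.1803] [0.4404 0.1878 0.1062]
scene stem 33 [0.443  0.1833] [0.4407 0.1875 0.1175]
scene stemtop 14 [0.439  0.1863] [0.4426 0.1857 0.1241]
scene foam ((621.6355590820312, 232.91258239746094), (104.50991821289062, 100.98255157470703), 74.51419067382812)
scene pocket 49 [0.639 0.217 0.041]
top small [ 0.4539 -0.2503] 191 0.0103
top medium [ 0.6128 -0.1661] 219 0.0103
top large [0.6305 0.0208] 288 0.01
top flange 372 [0.4445 0.1884] [0.4412 0.1748 0.0082]
top sleeve 53 [0.444  0.1852] [0.4393 0.1639 0.0418]
top slvtop 216 [0.4439 0.1855] [0.4435 0.1834 0.0719]
top ring 36 [0.4433 0.1848] [0.443  0.1786 0.0975]
top ringtop 142 [0.4441 0.1846] [0.4434 0.1843 0.107 ]
top stem 6 [0.4436 0.1848] [0.441  0.182  0.1182]
top stemtop 27 [0.4428 0.1872] [0.4437 0.1845 0.1249]
top foam ((625.0432739257812, 231.888916015625), (105.13227081298828, 99.51505279541016), 74.33244323730469)
top pocket 275 [0.631 0.236 0.027]
```

```bash
cat >> h.py <<'E'
def d(frm,to,yaw=.3808):
    w=np.array(to)-np.array(frm); c,s=np.cos(yaw),np.sin(yaw)
    return (np.array([c*w[0]+s*w[1], s*w[0]-c*w[1], -w[2] if len(w)>2 else 0])*1000).round(1)
E
python3 - <<'E'
from h import *
c=pickle.load(open('top.pkl','rb')); P=pts(c,np.ones((480,640),bool))
Q=P[(P[:,2]>.065)&(P[:,0]<.95)&(P[:,0]>.1)]
g={}
for p in Q: g.setdefault((round(p[0]/.05)*.05,round(p[1]/.05)*.05),[]).append(p[2])
for k in sorted(g): 
    if len(g[k])>5: print(np.round(k,2),round(max(g[k]),3),end='; ')
# pocket edge: white top plane mask hole
print()
u=P[(abs(P[:,0]-.628)<.03)&(abs(P[:,1]-.234)<.03)]
low=u[u[:,2]<.05]; print(low.min(0),low.max(0))
top=u[u[:,2]>.055]
from scipy.optimize import least_squares
# largest empty circle of top-surface points
from scipy.spatial import cKDTree
t=cKDTree(P[(P[:,2]>.055)&(P[:,2]<.066)][:,:2]); G=np.mgrid[.6:.65:.001,.2:.26:.001].reshape(2,-1).T
dd=t.query(G)[0]; i=dd.argmax(); print('pocket',G[dd>dd[i]-.001].mean(0),dd[i])
A=(.232,-.58,.223);print(d(A,(.4436,.1845,.223)))
E
```

```text
[0.2 0. ] 0.445; [0.2  0.05] 0.438; [0.2 0.1] 0.401; [ 0.25 -0.05] 0.485; [0.25 0.  ] 0.471; [0.4  0.15] 0.074; [0.4 0.2] 0.081; [0.4 0.6] 0.271; [0.45 0.15] 0.11; [0.45 0.2 ] 0.127; [0.45 0.6 ] 0.274; [0.55 0.4 ] 0.105; [0.55 0.55] 0.343; [0.55 0.6 ] 0.262; [0.55 0.65] 0.192; [0.6 0.5] 0.088; [0.6  0.55] 0.129; [0.6 0.6] 0.164; [ 0.65 -0.5 ] 0.137; [ 0.65 -0.45] 0.144; [0.65 0.35] 0.079; [0.65 0.4 ] 0.08; [ 0.7 -0.5] 0.212; [ 0.7  -0.45] 0.209; [0.7  0.15] 0.387; [0.7 0.3] 0.075; [0.7  0.35] 0.07; [0.7 0.4] 0.071; [0.7  0.65] 0.15; [ 0.75 -0.5 ] 0.135; [ 0.75 -0.45] 0.132; [ 0.75 -0.4 ] 0.373; [ 0.75 -0.35] 0.396; [ 0.75 -0.3 ] 0.395; [ 0.75 -0.25] 0.432; [ 0.75 -0.2 ] 0.434; [ 0.75 -0.15] 0.396; [ 0.75 -0.1 ] 0.395; [ 0.75 -0.05] 0.395; [0.75 0.  ] 0.396; [0.75 0.05] 0.396; [0.75 0.1 ] 0.395; [0.75 0.15] 0.396; [0.75 0.2 ] 0.396; [0.75 0.25] 0.395; [0.75 0.3 ] 0.395; [0.75 0.35] 0.396; [0.75 0.4 ] 0.396; [0.75 0.45] 0.396; [0.75 0.5 ] 0.395; [0.75 0.55] 0.386; [ 0.8 -0.5] 0.136; [ 0.8  -0.45] 0.137; [ 0.8  -0.35] 0.435; [ 0.8 -0.3] 0.435; [ 0.8  -0.25] 0.435; [ 0.8 -0.2] 0.435; [ 0
[... 172 characters left out ...]
.3] 0.412; [0.8  0.35] 0.41; [0.8 0.4] 0.414; [0.8  0.45] 0.401; [0.8 0.5] 0.394; [0.8  0.55] 0.375; [0.8 0.6] 0.16; [0.8  0.75] 0.1; [ 0.85 -0.4 ] 0.142; [ 0.85 -0.35] 0.142; [ 0.85 -0.2 ] 0.393; [ 0.85 -0.15] 0.376; [ 0.85 -0.1 ] 0.376; [ 0.85 -0.05] 0.375; [0.85 0.  ] 0.384; [0.85 0.05] 0.374; [0.85 0.1 ] 0.375; [0.85 0.15] 0.375; [0.85 0.2 ] 0.376; [0.85 0.25] 0.404; [0.85 0.3 ] 0.413; [0.85 0.35] 0.411; [0.85 0.4 ] 0.416; [0.85 0.45] 0.405; [0.85 0.5 ] 0.396; [0.85 0.55] 0.376; [0.85 0.6 ] 0.16; [0.85 0.65] 0.16; [ 0.9  -0.35] 0.133; [0.9  0.55] 0.135; 
[0.61138003 0.21627514 0.02019802] [0.64705166 0.25372939 0.04962765]
pocket [0.6247 0.2315] 0.02053432415195497
[ 480.6 -631.1   -0. ]
```

View pics/scene1.png

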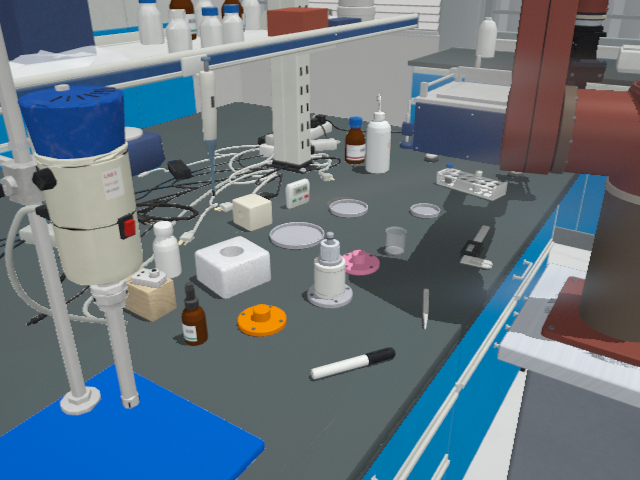

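View pics/top1.png

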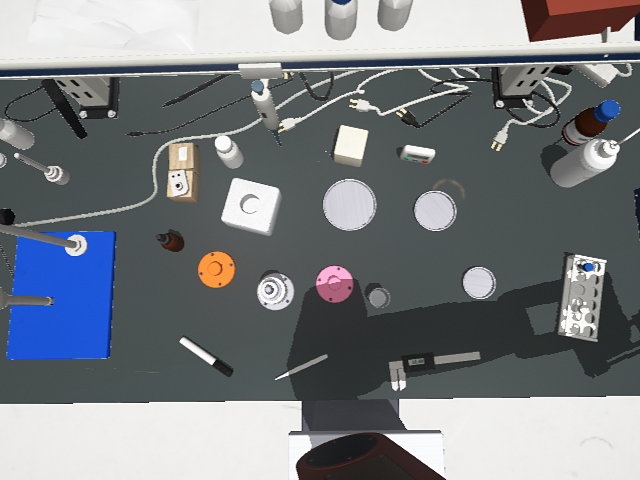

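Run:
```python
from h import *
for n in('top','scene'):
    c=pickle.load(open(n+'.pkl','rb')); P=pts(c,np.ones((480,640),bool))
    Q=P[(P[:,2]>.16)&(P[:,0]<.95)&(P[:,0]>.4)&(P[:,1]>-.45)&(P[:,1]<.5)]
    o=np.argsort(Q[:,0])[:400]; print(n,len(Q),np.percentile(Q[:,0],[0,1,5,20,50]),Q[o][::40].round(3).tolist())
```

```text
top 44713 [0.68186479 0.71025747 0.74979309 0.75177713 0.78539317] [[0.682, -0.447, 0.162], [0.699, -0.448, 0.167], [0.704, 0.157, 0.352], [0.705, 0.161, 0.307], [0.706, 0.158, 0.33], [0.706, 0.161, 0.308], [0.707, 0.169, 0.324], [0.708, 0.154, 0.358], [0.708, 0.173, 0.348], [0.709, 0.151, 0.333]]
scene 17952 [0.680239   0.70532349 0.71504613 0.74930921 0.77792724] [[0.68, -0.447, 0.161], [0.703, 0.164, 0.353], [0.704, 0.17, 0.319], [0.704, 0.17, 0.316], [0.705, 0.16, 0.289], [0.706, 0.168, 0.32], [0.706, 0.166, 0.268], [0.707, 0.169, 0.308], [0.707, 0.163, 0.265], [0.708, 0.169, 0.315]]
```

The scene also shows a pipette hanging at about (0.71, 0.16), close behind the foam block. So I will work with the tool yaw slightly negative to keep the gripper body clear of it.

>>> jog_arm --increments '[{"dx":0.03,"dy":-0.0394,"rz":4,"fingers":0.055},{"dx":0.06,"dy":-0.0788,"rz":8,"fingers":0.055},{"dx":0.09,"dy":-0.1182,"rz":12,"fingers":0.055},{"dx":0.12,"dy":-0.1576,"rz":16,"fingers":0.055},{"dx":0.15,"dy":-0.197,"rz":20,"fingers":0.055},{"dx":0.18,"dy":-0.2364,"rz":24,"fingers":0.055},{"dx":0.21,"dy":-0.2758,"rz":27.5,"fingers":0.055},{"dx":0.24,"dy":-0.3152,"rz":27.5,"fingers":0.055},{"dx":0.27,"dy":-0.3546,"rz":27.5,"fingers":0.055},{"dx":0.3,"dy":-0.394,"rz":27.5,"fingers":0.055}]'

```text
schema error: expected keys fingers, dx, dy, dz, rx, ry, rz
```

>>> jog_arm --increments '[{"dx":0.06,"dy":-0.0788,"dz":0,"rx":0,"ry":0,"rz":6,"fingers":0.055},{"dx":0.06,"dy":-0.0788,"dz":0,"rx":0,"ry":0,"rz":8,"fingers":0.055},{"dx":0.09,"dy":-0.1182,"dz":0,"rx":0,"ry":0,"rz":12,"fingers":0.055},{"dx":0.12,"dy":-0.1576,"dz":0,"rx":0,"ry":0,"rz":16,"fingers":0.055},{"dx":0.15,"dy":-0.197,"dz":0,"rx":0,"ry":0,"rz":20,"fingers":0.055},{"dx":0.18,"dy":-0.2364,"dz":0,"rx":0,"ry":0,"rz":24,"fingers":0.055},{"dx":0.21,"dy":-0.2758,"dz":0,"rx":0,"ry":0,"rz":27.5,"fingers":0.055},{"dx":0.24,"dy":-0.3152,"dz":0,"rx":0,"ry":0,"rz":27.5,"fingers":0.055},{"dx":0.27,"dy":-0.3546,"dz":0,"rx":0,"ry":0,"rz":27.5,"fingers":0.055},{"dx":0.3,"dy":-0.394,"dz":0,"rx":0,"ry":0,"rz":27.5,"fingers":0.055}]'

```text
clock: 2.1
position: [0.3646, -0.1012, 0.223]
eef_rot: [3.141, -0.002, -0.1]
wrist_force: [0.7, -1.0, -0.2]
opening: 0.0551
```

Run:
```python
from h import *
s=read_state(); print(s['clock'],s['position'],s['eef_rot'],s['opening'],s['wrist_force'])
y=.3808; print(d((0,0),(0,0)), np.array([.232,-.58])+np.array([np.cos(y)*.3+np.sin(y)*-.394, np.sin(y)*.3-np.cos(y)*-.394]))
```

```text
2.1 [ 0.3645608  -0.10118665  0.22299051] [ 3.14107785e+00 -1.62925729e-03 -9.98715415e-02] 0.055052714591483996 [ 0.68021135 -0.96998876 -0.17027756]
[0. 0. 0.] [ 0.36407495 -0.10272418]
```

>>> jog_arm --increments '[{"dx":0.0084,"dy":-0.049,"dz":0,"rx":0,"ry":0,"rz":0,"fingers":0.055},{"dx":0.0169,"dy":-0.098,"dz":0,"rx":0,"ry":0,"rz":0,"fingers":0.055},{"dx":0.0253,"dy":-0.147,"dz":0,"rx":0,"ry":0,"rz":0,"fingers":0.055},{"dx":0.0338,"dy":-0.196,"dz":0,"rx":0,"ry":0,"rz":0,"fingers":0.055},{"dx":0.042,"dy":-0.245,"dz":0,"rx":0,"ry":0,"rz":0,"fingers":0.055},{"dx":0.0507,"dy":-0.275,"dz":0,"rx":0,"ry":0,"rz":0,"fingers":0.055},{"dx":0.0507,"dy":-0.2937,"dz":0,"rx":0,"ry":0,"rz":0,"fingers":0.055},{"dx":0.0507,"dy":-0.2937,"dz":0,"rx":0,"ry":0,"rz":0,"fingers":0.055}]'

```text
clock: 2.9
position: [0.4438, 0.1864, 0.2225]
eef_rot: [-3.141, 0.0, -0.096]
wrist_force: [-0.2, -0.3, -0.1]
opening: 0.0554
```

Run:
```python
from h import *
from scipy.optimize import least_squares
s=read_state(); print(s['clock'],s['position'],s['eef_rot'])
c=cap('wrist','w1.png')
P=pts(c,np.ones((480,640),bool))
for z0,z1,R,nm in((.002,.012,.04,'flange'),(.068,.076,.027,'slvtop'),(.085,.104,.016,'ring'),(.104,.110,.016,'ringtop'),(.113,.122,.006,'stem'),(.123,.13,.006,'stemtop')):
    Q=P[(np.hypot(P[:,0]-.444,P[:,1]-.184)<.06)&(P[:,2]>z0)&(P[:,2]<z1)]
    if len(Q): print(nm,len(Q),Q.min(0).round(4),Q.max(0).round(4),((Q.min(0)+Q.max(0))/2).round(4))
```

```text
2.9 [0.4438263  0.18642692 0.22248961] [-3.14106542e+00  2.53293342e-04 -9.58104656e-02]
flange 1825 [0.4066 0.144  0.002 ] [0.4852 0.2355 0.0119] [0.4459 0.1898 0.007 ]
slvtop 1125 [0.4202 0.157  0.0681] [0.4726 0.2102 0.076 ] [0.4464 0.1836 0.072 ]
ring 343 [0.4391 0.1671 0.0851] [0.462  0.1997 0.104 ] [0.4505 0.1834 0.0945]
ringtop 978 [0.4306 0.1676 0.104 ] [0.4613 0.1994 0.1098] [0.446  0.1835 0.1069]
stem 56 [0.4445 0.1774 0.113 ] [0.4516 0.1892 0.122 ] [0.4481 0.1833 0.1175]
stemtop 200 [0.4403 0.1784 0.123 ] [0.451  0.1892 0.126 ] [0.4457 0.1838 0.1245]
```

View pics/w1.png

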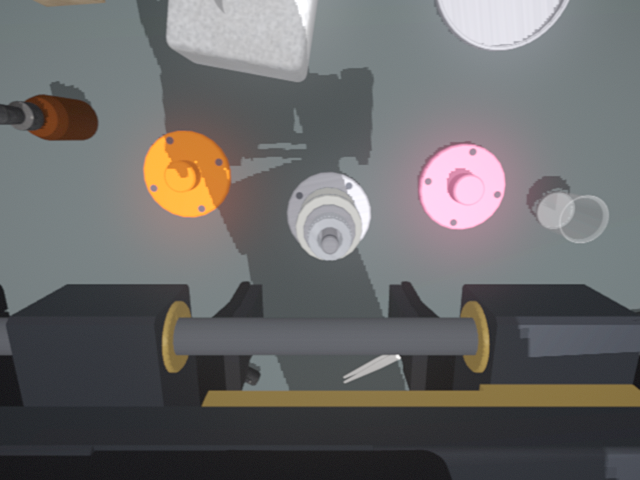

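The grey cell is at wrist pixel (330,215), between the orange look-alike (187,173) and the pink one (462,185). It is centred under the tool. I descend onto the ring.

>>> jog_arm --increments '[{"dx":0.001,"dy":0,"dz":0.04,"rx":0,"ry":0,"rz":0,"fingers":0.055},{"dx":0.001,"dy":0,"dz":0.08,"rx":0,"ry":0,"rz":0,"fingers":0.055},{"dx":0.001,"dy":0,"dz":0.11,"rx":0,"ry":0,"rz":0,"fingers":0.055},{"dx":0.001,"dy":0,"dz":0.125,"rx":0,"ry":0,"rz":0,"fingers":0.055},{"dx":0.001,"dy":0,"dz":0.133,"rx":0,"ry":0,"rz":0,"fingers":0.055},{"dx":0.001,"dy":0,"dz":0.133,"rx":0,"ry":0,"rz":0,"fingers":0.055},{"dx":0.001,"dy":0,"dz":0.133,"rx":0,"ry":0,"rz":0,"fingers":0.025},{"dx":0.001,"dy":0,"dz":0.133,"rx":0,"ry":0,"rz":0,"fingers":0.025},{"dx":0.001,"dy":0,"dz":0.133,"rx":0,"ry":0,"rz":0,"fingers":0.025},{"dx":0.001,"dy":0,"dz":0.133,"rx":0,"ry":0,"rz":0,"fingers":0.025}]'

```text
clock: 3.95
position: [0.4454, 0.1843, 0.0903]
eef_rot: [-3.141, -0.001, -0.099]
wrist_force: [0.4, 0.2, -1.0]
opening: 0.0312
```

>>> jog_arm --increments '[{"dx":0,"dy":0,"dz":0,"rx":0,"ry":0,"rz":0,"fingers":0.025},{"dx":0,"dy":0,"dz":-0.01,"rx":0,"ry":0,"rz":0,"fingers":0.025},{"dx":0,"dy":0,"dz":-0.03,"rx":0,"ry":0,"rz":0,"fingers":0.025},{"dx":0,"dy":0,"dz":-0.055,"rx":0,"ry":0,"rz":0,"fingers":0.025},{"dx":0,"dy":0,"dz":-0.08,"rx":0,"ry":0,"rz":0,"fingers":0.025},{"dx":0,"dy":0,"dz":-0.1,"rx":0,"ry":0,"rz":0,"fingers":0.025},{"dx":0,"dy":0,"dz":-0.11,"rx":0,"ry":0,"rz":0,"fingers":0.025}]'

```text
clock: 4.65
position: [0.4458, 0.1846, 0.2021]
eef_rot: [-3.14, -0.003, -0.099]
wrist_force: [-0.5, 0.5, -1.8]
opening: 0.0292
```

Run:
```python
from h import *
s=read_state(); print(s['clock'],s['position'],s['opening'])
c=cap('wrist','w2.png'); c=cap('scene','s2.png')
cv2.imwrite('pics/s2c.png',cv2.resize(c['image'][150:350,240:440,::-1],None,fx=3,fy=3))
print(d((.4447,.1845),(.4537,-.2503),-.0992))
```

```text
4.65 [0.44577737 0.18456666 0.20212097] 0.029200113094735868
[ 52.  431.8   0. ]
```

View pics/s2c.png

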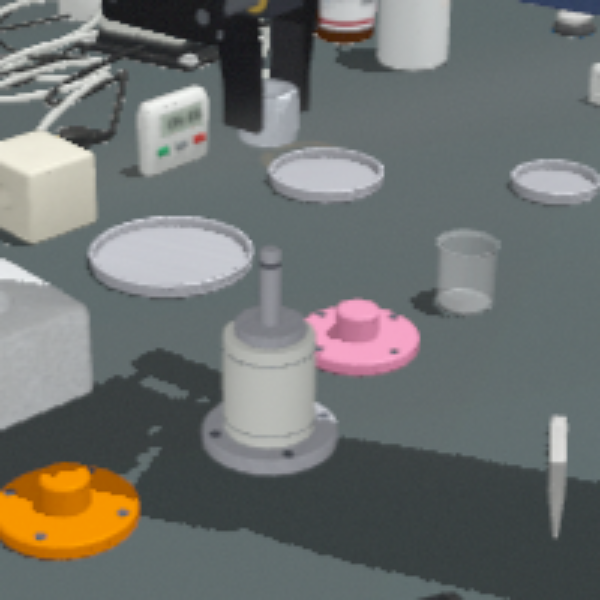

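The ring hangs between the fingers in the crop at about (270,110), and the stem is free. I carry it to the small dish.

>>> jog_arm --increments '[{"dx":0.0036,"dy":0.03,"dz":0,"rx":0,"ry":0,"rz":0,"fingers":0.025},{"dx":0.0087,"dy":0.072,"dz":0,"rx":0,"ry":0,"rz":0,"fingers":0.025},{"dx":0.0145,"dy":0.12,"dz":0,"rx":0,"ry":0,"rz":0,"fingers":0.025},{"dx":0.02,"dy":0.168,"dz":0,"rx":0,"ry":0,"rz":0,"fingers":0.025},{"dx":0.026,"dy":0.216,"dz":0,"rx":0,"ry":0,"rz":0,"fingers":0.025},{"dx":0.032,"dy":0.264,"dz":0,"rx":0,"ry":0,"rz":0,"fingers":0.025},{"dx":0.0376,"dy":0.312,"dz":0,"rx":0,"ry":0,"rz":0,"fingers":0.025},{"dx":0.0434,"dy":0.36,"dz":0,"rx":0,"ry":0,"rz":0,"fingers":0.025},{"dx":0.049,"dy":0.405,"dz":0.0,"rx":0,"ry":0,"rz":0,"fingers":0.025},{"dx":0.052,"dy":0.432,"dz":0,"rx":0,"ry":0,"rz":0,"fingers":0.025}]'

```text
clock: 5.75
position: [0.4527, -0.2536, 0.1979]
eef_rot: [-3.141, 0.002, -0.102]
wrist_force: [1.2, 0.2, -1.6]
opening: 0.0284
```

Run:
```python
from h import *
s=read_state(); print(s['clock'],s['position'],s['opening'])
c=cap('wrist','w3.png')
P=pts(c,np.ones((480,640),bool))
Q=P[(P[:,2]>.0065)&(P[:,2]<.013)&(np.hypot(P[:,0]-.4537,P[:,1]+.2505)<.045)]
print(len(Q),Q.min(0),Q.max(0))
```

```text
5.75 [ 0.45269453 -0.25357599  0.19786501] 0.028405992227887894
1025 [ 0.42133629 -0.28678512  0.00650661] [ 0.49061169 -0.21782083  0.01208423]
```

View pics/w3.png

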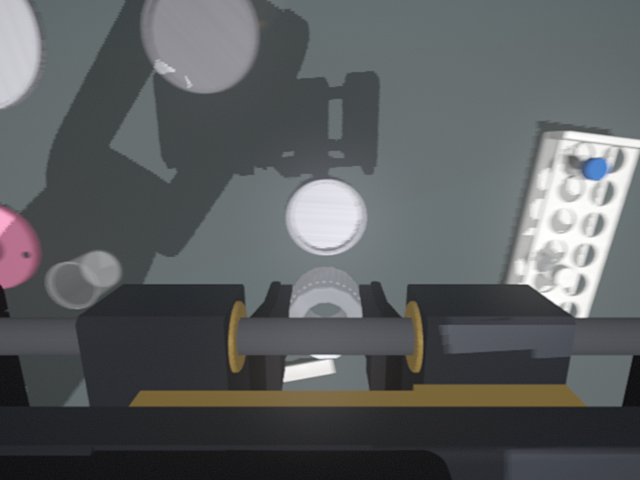

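Run:
```python
from h import *
c=pickle.load(open('wrist.pkl','rb'))
cv2.imwrite('pics/w3c.png',cv2.resize(c['image'][255:385,250:400,::-1],None,fx=5,fy=4.5,interpolation=cv2.INTER_CUBIC))
m=np.zeros((480,640),bool); m[260:318,285:368]=1
P=pts(c,m); P=P[P[:,2]>.1]
s=read_state(); print(s['position'],s['opening'],s['wrist_force'],s['moment'])
P=P-np.array([.4535,-.2505,.200])
for k in range(0,len(P),60): print(P[k].round(3),end=' ')
print(P.min(0),P.max(0))
```

```text
[ 0.45262813 -0.256398    0.19794509] 0.028685907261314016 [-2.41800426 -2.92122752 -0.19166716] [-0.19803977  0.14246714 -0.04304367]
[ 0.015 -0.001 -0.013] [ 0.014 -0.008 -0.01 ] [ 0.015 -0.008 -0.006] [ 0.015  0.    -0.006] [ 0.015 -0.007 -0.002] [ 0.012 -0.013 -0.008] [ 0.014  0.003 -0.004] [ 0.016 -0.002  0.005] [ 0.016 -0.004  0.007] [ 0.015 -0.006  0.006] [ 0.015 -0.008  0.009] [ 0.014 -0.008  0.007] [ 0.014 -0.008  0.008] [ 0.015 -0.008  0.01 ] [ 0.015 -0.004  0.011] [0.013 0.005 0.004] [ 0.009 -0.02   0.   ] [ 0.013 -0.011  0.011] [ 0.015 -0.002  0.013] [0.011 0.008 0.002] [ 0.007 -0.017 -0.002] [ 0.014 -0.008  0.014] [0.014 0.001 0.013] [0.012 0.011 0.007] [ 0.012 -0.013  0.013] [ 0.013 -0.005  0.014] [0.013 0.004 0.012] [ 0.009 -0.019  0.009] [ 0.011 -0.01   0.014] [ 0.012 -0.001  0.014] [0.01  0.008 0.008] [ 0.009 -0.016  0.012] [ 0.01  -0.007  0.014] [0.011 0.002 0.014] [0.012 0.011 0.015] [ 0.009 -0.012  0.013] [ 0.009 -0.003  0.013] [0.01  0.006 0.013] [ 0.006 -0.018  0.01 ] [ 0.008 -0.014  0.015] [ 0.008 -0.012  0.014] [ 0.007 -0.011  0.014] [ 0.007 -0.013  0.014] [ 0.006 -0.014  0.013] [ 0.005 -0.018  0.014] [ 0.009 -0.02   0.024] [0.006 0.01  0.013] [0.006 0.008 0.014] [0.005 0.007 0.014] [0.005 0.008 0.015] [0.005 0.01  0.015] [ 0.006 -0.019  0.022] [ 0.002 -0.013  0.013] [ 0.033 -0.007  0.08 ] [-0.00993446 -0.02213311 -0.01417167] [0.03428725 0.01291983 0.08079131]
```

View pics/w3c.png

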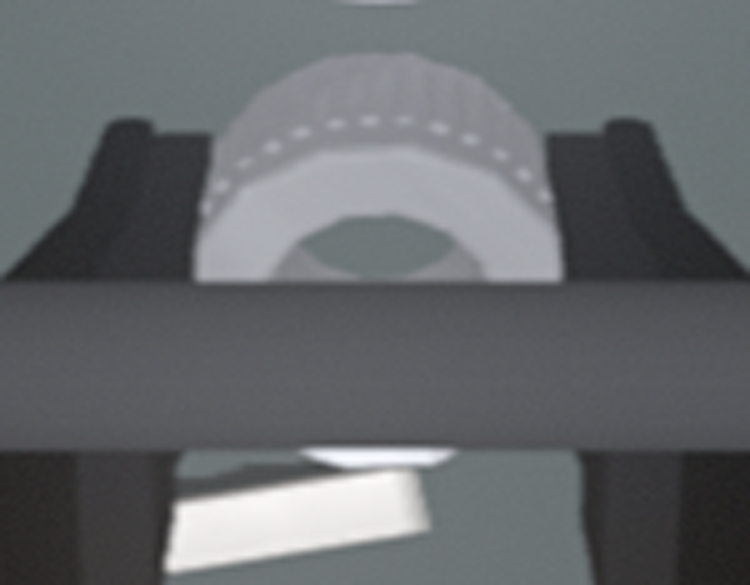

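>>> jog_arm --increments '[{"dx":0.002,"dy":-0.002,"dz":0.03,"rx":0,"ry":0,"rz":0,"fingers":0.025},{"dx":0.002,"dy":-0.002,"dz":0.07,"rx":0,"ry":0,"rz":0,"fingers":0.025},{"dx":0.002,"dy":-0.002,"dz":0.11,"rx":0,"ry":0,"rz":0,"fingers":0.025},{"dx":0.002,"dy":-0.002,"dz":0.145,"rx":0,"ry":0,"rz":0,"fingers":0.025},{"dx":0.002,"dy":-0.002,"dz":0.168,"rx":0,"ry":0,"rz":0,"fingers":0.025},{"dx":0.002,"dy":-0.002,"dz":0.178,"rx":0,"ry":0,"rz":0,"fingers":0.025},{"dx":0.002,"dy":-0.002,"dz":0.182,"rx":0,"ry":0,"rz":0,"fingers":0.025},{"dx":0.002,"dy":-0.002,"dz":0.184,"rx":0,"ry":0,"rz":0,"fingers":0.025},{"dx":0.002,"dy":-0.002,"dz":0.184,"rx":0,"ry":0,"rz":0,"fingers":0.025}]'

```text
clock: 6.7
position: [0.4569, -0.2496, 0.0166]
eef_rot: [3.141, -0.002, -0.099]
wrist_force: [0.1, -0.8, -2.1]
opening: 0.0286
```

>>> jog_arm --increments '[{"dx":0,"dy":0,"dz":0.001,"rx":0,"ry":0,"rz":0,"fingers":0.025},{"dx":0,"dy":0,"dz":0.001,"rx":0,"ry":0,"rz":0,"fingers":0.05},{"dx":0,"dy":0,"dz":0.001,"rx":0,"ry":0,"rz":0,"fingers":0.05},{"dx":0,"dy":0,"dz":0.001,"rx":0,"ry":0,"rz":0,"fingers":0.05},{"dx":0,"dy":0,"dz":-0.01,"rx":0,"ry":0,"rz":0,"fingers":0.05},{"dx":0,"dy":0,"dz":-0.05,"rx":0,"ry":0,"rz":0,"fingers":0.05},{"dx":0,"dy":0,"dz":-0.1,"rx":0,"ry":0,"rz":0,"fingers":0.05},{"dx":0,"dy":0,"dz":-0.15,"rx":0,"ry":0,"rz":0,"fingers":0.05},{"dx":0,"dy":0,"dz":-0.184,"rx":0,"ry":0,"rz":0,"fingers":0.05},{"dx":0,"dy":0,"dz":-0.184,"rx":0,"ry":0,"rz":0,"fingers":0.05}]'

```text
clock: 7.7
position: [0.4593, -0.2514, 0.2074]
eef_rot: [3.135, -0.011, -0.099]
wrist_force: [0.0, 0.4, 0.8]
opening: 0.0502
```

Run:
```python
from h import *
s=read_state(); print(s['clock'],s['position'],s['opening'])
c=cap('wrist','w4.png')
P=pts(c,np.ones((480,640),bool))
N=np.hypot(P[:,0]-.4537,P[:,1]+.2505)<.05
for a,b in((.0065,.013),(.02,.035),(.028,.034)):
    Q=P[(P[:,2]>a)&(P[:,2]<b)&N]; print(len(Q),Q.min(0).round(4),Q.max(0).round(4),((Q.min(0)+Q.max(0))/2).round(4),np.median(Q[:,2]))
cv2.imwrite('pics/w4c.png',cv2.resize(c['image'][150:290,250:410,::-1],None,fx=4,fy=4))
# commanded now
y=-.0992; cx,cy=.4447,.1845
cd=np.array([.4447,.1845])+[np.cos(y)*.054+np.sin(y)*.430,np.sin(y)*.054-np.cos(y)*.430]; print(cd, d(cd,(.4450,.1842),y))
```

```text
7.7 [ 0.45926914 -0.25138989  0.20737604] 0.050181045310265654
999 [ 0.4216 -0.2867  0.0065] [ 0.4906 -0.218   0.0129] [ 0.4561 -0.2523  0.0097] 0.009781067721153442
808 [ 0.4415 -0.2659  0.02  ] [ 0.4735 -0.2337  0.033 ] [ 0.4575 -0.2498  0.0265] 0.030043031513453052
686 [ 0.4415 -0.2654  0.028 ] [ 0.4727 -0.2345  0.033 ] [ 0.4571 -0.25    0.0305] 0.0301959653576487
[ 0.45584845 -0.24873402] [ -53.7 -429.7    0. ]
```

View pics/w4c.png

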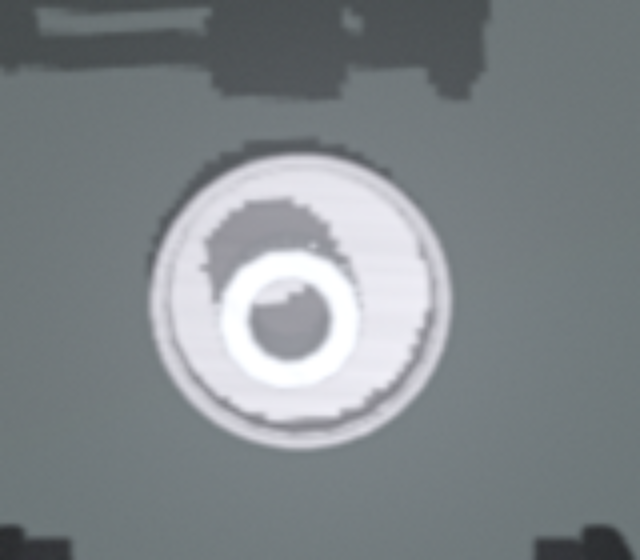

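The ring lies flat and centred in the small dish. Back to the cell for the piston.

>>> jog_arm --increments '[{"dx":-0.006,"dy":-0.048,"dz":0,"rx":0,"ry":0,"rz":0,"fingers":0.035},{"dx":-0.012,"dy":-0.096,"dz":0,"rx":0,"ry":0,"rz":0,"fingers":0.035},{"dx":-0.018,"dy":-0.144,"dz":0,"rx":0,"ry":0,"rz":0,"fingers":0.035},{"dx":-0.024,"dy":-0.192,"dz":0,"rx":0,"ry":0,"rz":0,"fingers":0.035},{"dx":-0.03,"dy":-0.24,"dz":0,"rx":0,"ry":0,"rz":0,"fingers":0.035},{"dx":-0.036,"dy":-0.288,"dz":0,"rx":0,"ry":0,"rz":0,"fingers":0.035},{"dx":-0.042,"dy":-0.336,"dz":0,"rx":0,"ry":0,"rz":0,"fingers":0.035},{"dx":-0.048,"dy":-0.384,"dz":0,"rx":0,"ry":0,"rz":0,"fingers":0.035},{"dx":-0.0525,"dy":-0.42,"dz":0,"rx":0,"ry":0,"rz":0,"fingers":0.035},{"dx":-0.0537,"dy":-0.4297,"dz":0,"rx":0,"ry":0,"rz":0,"fingers":0.035}]'

```text
clock: 8.75
position: [0.4435, 0.1868, 0.1982]
eef_rot: [-3.141, 0.003, -0.095]
wrist_force: [0.3, -0.6, -0.7]
opening: 0.0351
```

>>> jog_arm --increments '[{"dx":0,"dy":0,"dz":0,"rx":0,"ry":0,"rz":0,"fingers":0.035},{"dx":0,"dy":0,"dz":0,"rx":0,"ry":0,"rz":0,"fingers":0.035}]'

```text
clock: 8.95
position: [0.4447, 0.1829, 0.1987]
eef_rot: [3.14, 0.001, -0.099]
wrist_force: [0.1, -0.6, -0.2]
opening: 0.035
```

Run:
```python
from h import *
s=read_state(); print(s['clock'],s['position'],s['opening'])
c=cap('wrist','w5.png')
P=pts(c,np.ones((480,640),bool))
N=np.hypot(P[:,0]-.4445,P[:,1]-.184)<.05
for a,b in((.068,.0755),(.0765,.082),(.085,.12),(.122,.13)):
    Q=P[(P[:,2]>a)&(P[:,2]<b)&N]; print(len(Q),Q.min(0).round(4),Q.max(0).round(4),((Q.min(0)+Q.max(0))/2).round(4))
```

```text
8.95 [0.44470934 0.18289744 0.19873447] 0.03495913248592598
1419 [0.4193 0.1571 0.0683] [0.4728 0.2102 0.0754] [0.4461 0.1837 0.0719]
1919 [0.4244 0.1628 0.0765] [0.466  0.204  0.0816] [0.4452 0.1834 0.0791]
219 [0.4462 0.1775 0.085 ] [0.4516 0.1893 0.1199] [0.4489 0.1834 0.1025]
276 [0.4395 0.1777 0.1221] [0.4514 0.1891 0.1261] [0.4455 0.1834 0.1241]
```

View pics/w5.png

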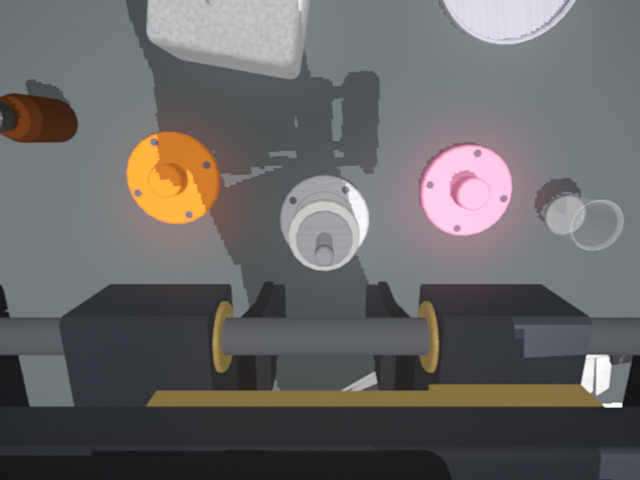

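The shoulder and stem are undisturbed, with the stem top at about (325,250). I descend to the stem and grip it.

>>> jog_arm --increments '[{"dx":0,"dy":0.0005,"dz":0.03,"rx":0,"ry":0,"rz":0,"fingers":0.035},{"dx":0,"dy":0.0005,"dz":0.065,"rx":0,"ry":0,"rz":0,"fingers":0.035},{"dx":0,"dy":0.0005,"dz":0.095,"rx":0,"ry":0,"rz":0,"fingers":0.035},{"dx":0,"dy":0.0005,"dz":0.11,"rx":0,"ry":0,"rz":0,"fingers":0.035},{"dx":0,"dy":0.0005,"dz":0.116,"rx":0,"ry":0,"rz":0,"fingers":0.035},{"dx":0,"dy":0.0005,"dz":0.116,"rx":0,"ry":0,"rz":0,"fingers":0.035},{"dx":0,"dy":0.0005,"dz":0.116,"rx":0,"ry":0,"rz":0,"fingers":0.005},{"dx":0,"dy":0.0005,"dz":0.116,"rx":0,"ry":0,"rz":0,"fingers":0.005},{"dx":0,"dy":0.0005,"dz":0.116,"rx":0,"ry":0,"rz":0,"fingers":0.005},{"dx":0,"dy":0.0005,"dz":0.116,"rx":0,"ry":0,"rz":0,"fingers":0.005}]'

```text
clock: 10.0
position: [0.4457, 0.1836, 0.0843]
eef_rot: [-3.141, -0.001, -0.099]
wrist_force: [1.5, 2.8, 2.6]
opening: 0.0111
```

>>> jog_arm --increments '[{"dx":0,"dy":0,"dz":0,"rx":0,"ry":0,"rz":0,"fingers":0.005},{"dx":0,"dy":0,"dz":-0.005,"rx":0,"ry":0,"rz":0,"fingers":0.005},{"dx":0,"dy":0,"dz":-0.015,"rx":0,"ry":0,"rz":0,"fingers":0.005},{"dx":0,"dy":0,"dz":-0.03,"rx":0,"ry":0,"rz":0,"fingers":0.005},{"dx":0,"dy":0,"dz":-0.045,"rx":0,"ry":0,"rz":0,"fingers":0.005},{"dx":0,"dy":0,"dz":-0.06,"rx":0,"ry":0,"rz":0,"fingers":0.005},{"dx":0,"dy":0,"dz":-0.075,"rx":0,"ry":0,"rz":0,"fingers":0.005},{"dx":0,"dy":0,"dz":-0.085,"rx":0,"ry":0,"rz":0,"fingers":0.005},{"dx":0,"dy":0,"dz":-0.085,"rx":0,"ry":0,"rz":0,"fingers":0.005}]'

```text
clock: 10.9
position: [0.4461, 0.1836, 0.1704]
eef_rot: [-3.141, -0.003, -0.099]
wrist_force: [-0.5, -0.8, -2.7]
opening: 0.011
```

Run:
```python
from h import *
s=read_state(); print(s['clock'],s['position'],s['opening'],s['wrist_force'])
c=cap('wrist','w6.png'); c=cap('scene','s6.png')
cv2.imwrite('pics/s6c.png',cv2.resize(c['image'][150:350,180:440,::-1],None,fx=3,fy=3))
for cc in (.6247,.2315),: print(d((.445,.1837),cc,-.0992))
```

```text
10.9 [0.44612494 0.18360838 0.170408  ] 0.011010508101812765 [-0.49177307 -0.76810271 -2.68618035]
[174.1 -65.4   0. ]
```

View pics/s6c.png

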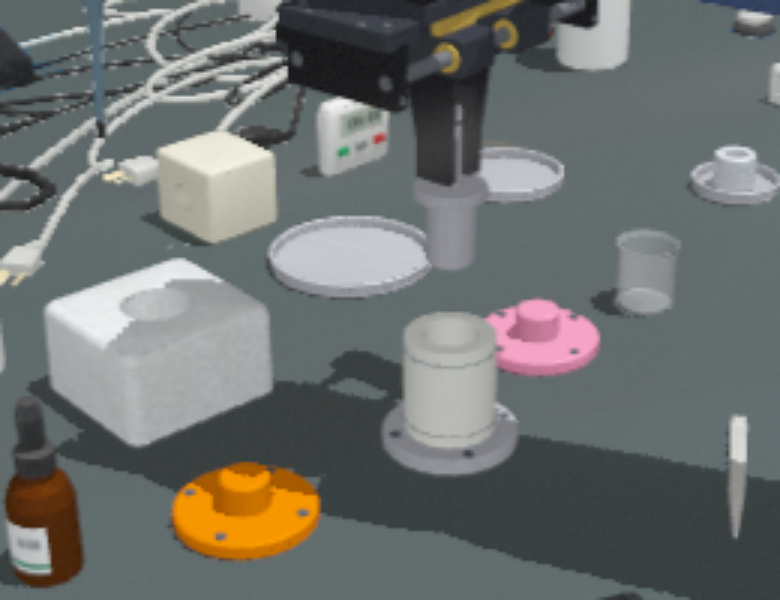

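View pics/w6.png

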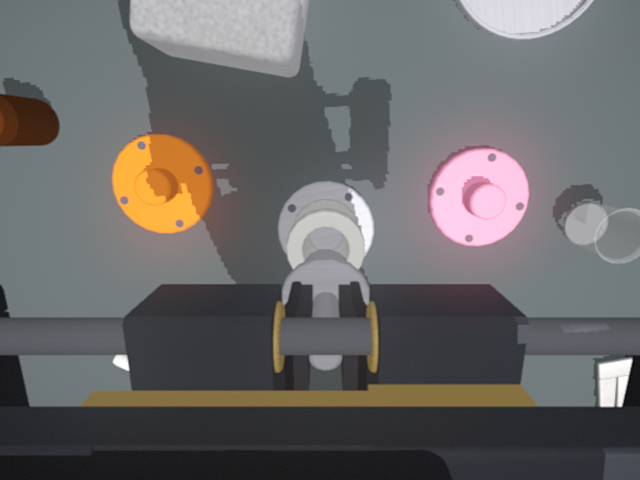

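The piston hangs upright from the fingers, and the sleeve and base stayed put. Next, part way to the foam, I measure the pocket.

>>> jog_arm --increments '[{"dx":0.02,"dy":-0.0085,"dz":0,"rx":0,"ry":0,"rz":0,"fingers":0.005},{"dx":0.05,"dy":-0.021,"dz":0,"rx":0,"ry":0,"rz":0,"fingers":0.005},{"dx":0.08,"dy":-0.034,"dz":0,"rx":0,"ry":0,"rz":0,"fingers":0.005},{"dx":0.095,"dy":-0.044,"dz":0,"rx":0,"ry":0,"rz":0,"fingers":0.005},{"dx":0.1,"dy":-0.05,"dz":0,"rx":0,"ry":0,"rz":0,"fingers":0.005},{"dx":0.1,"dy":-0.05,"dz":0,"rx":0,"ry":0,"rz":0,"fingers":0.005},{"dx":0.1,"dy":-0.05,"dz":0,"rx":0,"ry":0,"rz":0,"fingers":0.005}]'

```text
clock: 11.7
position: [0.5483, 0.223, 0.1675]
eef_rot: [3.141, 0.002, -0.099]
wrist_force: [-0.7, 0.4, -2.1]
opening: 0.0111
```

Run:
```python
from h import *
from scipy.spatial import cKDTree
s=read_state(); print(s['clock'],s['position'],s['opening'],s['wrist_force'])
c=cap('wrist','w7.png')
P=pts(c,np.ones((480,640),bool))
Q=P[(P[:,2]>.055)&(P[:,2]<.066)&(np.hypot(P[:,0]-.625,P[:,1]-.232)<.08)]
print(len(Q),Q[:,2].mean(),cv2.minAreaRect(Q[:,:2].astype(np.float32)*1000))
t=cKDTree(Q[:,:2]); G=np.mgrid[.6:.65:.001,.2:.26:.001].reshape(2,-1).T
dd=t.query(G)[0]; i=dd.argmax(); print('pocket',G[dd>dd[i]-.001].mean(0),dd[i])
```

```text
11.7 [0.54827308 0.22298634 0.16754519] 0.011097213274625288 [-0.70635658  0.40895645 -2.10255679]
20737 0.0591888993540707 ((626.9736328125, 230.5450897216797), (103.67269134521484, 98.63531494140625), 74.69131469726562)
pocket [0.627  0.2305] 0.02097025928793629
```

View pics/w7.png

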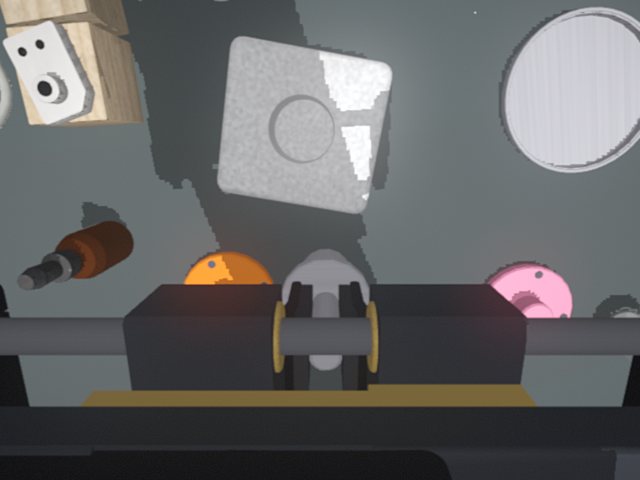

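>>> jog_arm --increments '[{"dx":0.025,"dy":-0.005,"dz":0,"rx":0,"ry":0,"rz":0,"fingers":0.005},{"dx":0.055,"dy":-0.011,"dz":0,"rx":0,"ry":0,"rz":0,"fingers":0.005},{"dx":0.0756,"dy":-0.0148,"dz":0,"rx":0,"ry":0,"rz":0,"fingers":0.005},{"dx":0.0756,"dy":-0.0148,"dz":0.01,"rx":0,"ry":0,"rz":0,"fingers":0.005},{"dx":0.0756,"dy":-0.0148,"dz":0.03,"rx":0,"ry":0,"rz":0,"fingers":0.005},{"dx":0.0756,"dy":-0.0148,"dz":0.045,"rx":0,"ry":0,"rz":0,"fingers":0.005},{"dx":0.0756,"dy":-0.0148,"dz":0.06,"rx":0,"ry":0,"rz":0,"fingers":0.005},{"dx":0.0756,"dy":-0.0148,"dz":0.075,"rx":0,"ry":0,"rz":0,"fingers":0.005},{"dx":0.0756,"dy":-0.0148,"dz":0.086,"rx":0,"ry":0,"rz":0,"fingers":0.005},{"dx":0.0756,"dy":-0.0148,"dz":0.09,"rx":0,"ry":0,"rz":0,"fingers":0.005}]'

```text
clock: 12.75
position: [0.6251, 0.2302, 0.0768]
eef_rot: [3.141, 0.002, -0.099]
wrist_force: [-4.2, -0.8, 12.3]
opening: 0.0109
```

Run:
```python
from h import *
s=read_state(); print(s['clock'],s['position'],s['opening'],s['wrist_force'])
c=cap('scene','s8.png')
cv2.imwrite('pics/s8c.png',cv2.resize(c['image'][150:350,140:400,::-1],None,fx=3,fy=3))
```

```text
12.75 [0.62509235 0.23022885 0.07676493] 0.010943095002534162 [-4.16165536 -0.78499616 12.29853322]
```

View pics/s8c.png

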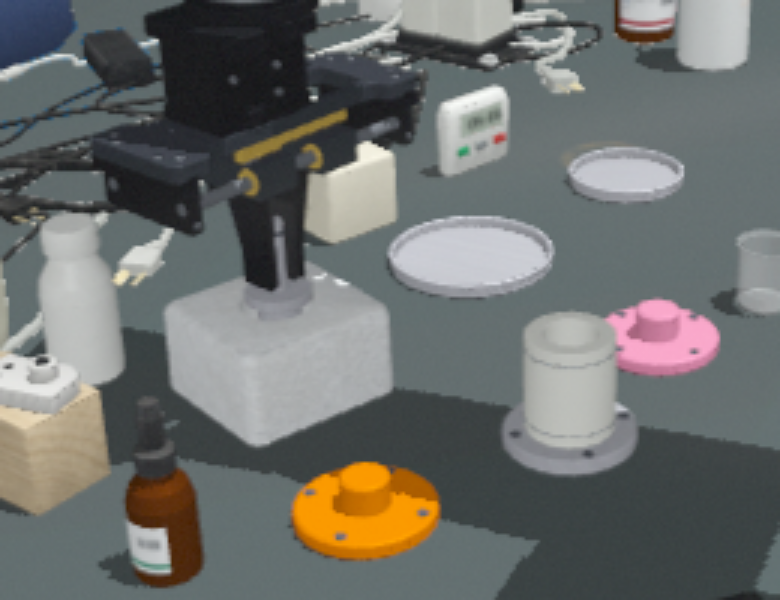

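The upward force of about 12 N shows the foot has reached the pocket floor. I release it and rise.

>>> jog_arm --increments '[{"dx":0,"dy":0,"dz":0,"rx":0,"ry":0,"rz":0,"fingers":0.035},{"dx":0,"dy":0,"dz":0,"rx":0,"ry":0,"rz":0,"fingers":0.035},{"dx":0,"dy":0,"dz":0,"rx":0,"ry":0,"rz":0,"fingers":0.035},{"dx":0,"dy":0,"dz":-0.01,"rx":0,"ry":0,"rz":0,"fingers":0.035},{"dx":0,"dy":0,"dz":-0.035,"rx":0,"ry":0,"rz":0,"fingers":0.035},{"dx":0,"dy":0,"dz":-0.07,"rx":0,"ry":0,"rz":0,"fingers":0.035},{"dx":0,"dy":0,"dz":-0.1,"rx":0,"ry":0,"rz":0,"fingers":0.035},{"dx":0,"dy":0,"dz":-0.11,"rx":0,"ry":0,"rz":0,"fingers":0.035}]'

```text
clock: 13.6
position: [0.6287, 0.2311, 0.1944]
eef_rot: [-3.139, -0.008, -0.099]
wrist_force: [0.5, -1.3, 0.1]
opening: 0.035
```

Run:
```python
from h import *
s=read_state(); print(s['clock'],s['position'],s['opening'],s['wrist_force'])
print(d((.6262,.2308),(.445,.1838),-.0992))
```

```text
13.6 [0.62874185 0.23112101 0.19442798] 0.03497058705112679 [ 0.54017872 -1.30516087  0.14152386]
[-175.7   64.7    0. ]
```

>>> jog_arm --increments '[{"dx":-0.04,"dy":0.0147,"dz":0,"rx":0,"ry":0,"rz":0,"fingers":0.075},{"dx":-0.08,"dy":0.0294,"dz":0,"rx":0,"ry":0,"rz":0,"fingers":0.075},{"dx":-0.12,"dy":0.0441,"dz":0,"rx":0,"ry":0,"rz":0,"fingers":0.075},{"dx":-0.16,"dy":0.0588,"dz":0,"rx":0,"ry":0,"rz":0,"fingers":0.075},{"dx":-0.1757,"dy":0.0647,"dz":0,"rx":0,"ry":0,"rz":0,"fingers":0.075},{"dx":-0.1757,"dy":0.0647,"dz":0,"rx":0,"ry":0,"rz":0,"fingers":0.075},{"dx":-0.1757,"dy":0.0647,"dz":0,"rx":0,"ry":0,"rz":0,"fingers":0.075}]'

```text
clock: 14.3
position: [0.4456, 0.1836, 0.1889]
eef_rot: [-3.141, -0.001, -0.099]
wrist_force: [0.7, -0.1, 1.0]
opening: 0.0737
```

Run:
```python
from h import *
s=read_state(); print(s['clock'],s['position'],s['opening'])
c=cap('scene','s9.png')
cv2.imwrite('pics/s9c.png',cv2.resize(c['image'][150:350,140:400,::-1],None,fx=3,fy=3))
Ps=pts(c,np.ones((480,640),bool)); Q=Ps[(np.hypot(Ps[:,0]-.626,Ps[:,1]-.231)<.03)&(Ps[:,2]>.063)]
for a,b in((.063,.074),(.08,.113),(.114,.125)):
    q=Q[(Q[:,2]>a)&(Q[:,2]<b)]; print(len(q),q.min(0).round(3),q.max(0).round(3))
c=cap('wrist','w9.png')
P=pts(c,np.ones((480,640),bool))
N=np.hypot(P[:,0]-.4445,P[:,1]-.184)<.05
for a,b in((.068,.0765),):
    Q=P[(P[:,2]>a)&(P[:,2]<b)&N]; print(len(Q),Q.min(0).round(4),Q.max(0).round(4),((Q.min(0)+Q.max(0))/2).round(4))
```

```text
14.3 [0.44556468 0.18358403 0.18885759] 0.07373527936357785
224 [0.6   0.212 0.064] [0.643 0.253 0.074]
110 [0.615 0.227 0.08 ] [0.628 0.237 0.113]
20 [0.618 0.226 0.114] [0.628 0.238 0.118]
2696 [0.419  0.1568 0.068 ] [0.4723 0.21   0.0744] [0.4457 0.1834 0.0712]
```

View pics/s9c.png

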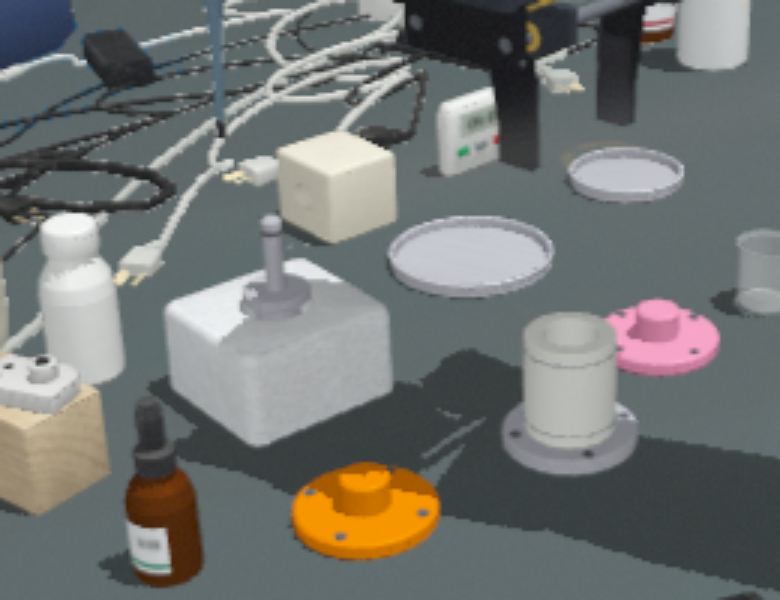

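The piston stands upright in the pocket, top at z about 0.118. Next the sleeve, at (.4457,.1834).

>>> jog_arm --increments '[{"dx":0,"dy":0,"dz":0.04,"rx":0,"ry":0,"rz":0,"fingers":0.075},{"dx":0,"dy":0,"dz":0.08,"rx":0,"ry":0,"rz":0,"fingers":0.075},{"dx":0,"dy":0,"dz":0.115,"rx":0,"ry":0,"rz":0,"fingers":0.075},{"dx":0,"dy":0,"dz":0.14,"rx":0,"ry":0,"rz":0,"fingers":0.075},{"dx":0,"dy":0,"dz":0.149,"rx":0,"ry":0,"rz":0,"fingers":0.075},{"dx":0,"dy":0,"dz":0.149,"rx":0,"ry":0,"rz":0,"fingers":0.075},{"dx":0,"dy":0,"dz":0.149,"rx":0,"ry":0,"rz":0,"fingers":0.045},{"dx":0,"dy":0,"dz":0.149,"rx":0,"ry":0,"rz":0,"fingers":0.045},{"dx":0,"dy":0,"dz":0.149,"rx":0,"ry":0,"rz":0,"fingers":0.045},{"dx":0,"dy":0,"dz":0.149,"rx":0,"ry":0,"rz":0,"fingers":0.045}]'

```text
clock: 15.4
position: [0.4461, 0.1837, 0.0408]
eef_rot: [-3.141, -0.002, -0.099]
wrist_force: [0.3, -0.9, 3.6]
opening: 0.0541
```

>>> jog_arm --increments '[{"dx":0,"dy":0,"dz":0,"rx":0,"ry":0,"rz":0,"fingers":0.045},{"dx":0,"dy":0,"dz":-0.005,"rx":0,"ry":0,"rz":0,"fingers":0.045},{"dx":0,"dy":0,"dz":-0.015,"rx":0,"ry":0,"rz":0,"fingers":0.045},{"dx":0,"dy":0,"dz":-0.03,"rx":0,"ry":0,"rz":0,"fingers":0.045},{"dx":0,"dy":0,"dz":-0.05,"rx":0,"ry":0,"rz":0,"fingers":0.045},{"dx":0,"dy":0,"dz":-0.075,"rx":0,"ry":0,"rz":0,"fingers":0.045},{"dx":0,"dy":0,"dz":-0.1,"rx":0,"ry":0,"rz":0,"fingers":0.045},{"dx":0,"dy":0,"dz":-0.12,"rx":0,"ry":0,"rz":0,"fingers":0.045},{"dx":0,"dy":0,"dz":-0.13,"rx":0,"ry":0,"rz":0,"fingers":0.045},{"dx":0,"dy":0,"dz":-0.13,"rx":0,"ry":0,"rz":0,"fingers":0.045}]'

```text
clock: 16.4
position: [0.4459, 0.1837, 0.1712]
eef_rot: [-3.141, -0.003, -0.099]
wrist_force: [0.3, -0.4, -2.3]
opening: 0.0539
```

Run:
```python
from h import *
s=read_state(); print(s['clock'],s['position'],s['opening'],s['wrist_force'])
c=cap('scene','s10.png')
cv2.imwrite('pics/s10c.png',cv2.resize(c['image'][130:350,160:440,::-1],None,fx=2.7,fy=2.7))
print(d((.445,.1838),(.614,-.167),-.0992))
```

```text
16.4 [0.44591172 0.18371268 0.17122498] 0.053916984921299003 [ 0.31620075 -0.37441977 -2.28829662]
[202.9 332.3   0. ]
```

View pics/s10c.png

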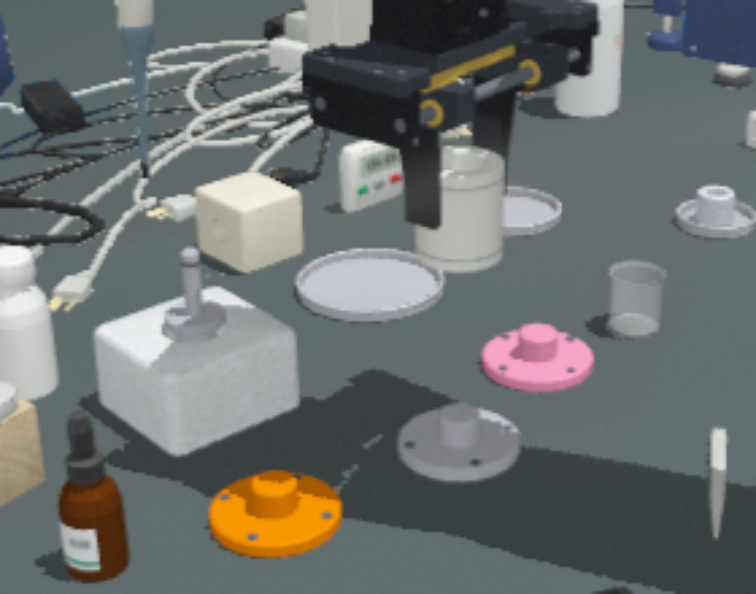

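The sleeve is held upright and the base stays bare on the bench. I carry the sleeve to the middle dish.

>>> jog_arm --increments '[{"dx":0.014,"dy":0.023,"dz":0,"rx":0,"ry":0,"rz":0,"fingers":0.045},{"dx":0.035,"dy":0.0573,"dz":0,"rx":0,"ry":0,"rz":0,"fingers":0.045},{"dx":0.06,"dy":0.0983,"dz":0,"rx":0,"ry":0,"rz":0,"fingers":0.045},{"dx":0.085,"dy":0.139,"dz":0,"rx":0,"ry":0,"rz":0,"fingers":0.045},{"dx":0.11,"dy":0.18,"dz":0,"rx":0,"ry":0,"rz":0,"fingers":0.045},{"dx":0.135,"dy":0.221,"dz":0,"rx":0,"ry":0,"rz":0,"fingers":0.045},{"dx":0.16,"dy":0.262,"dz":0,"rx":0,"ry":0,"rz":0,"fingers":0.045},{"dx":0.182,"dy":0.298,"dz":0,"rx":0,"ry":0,"rz":0,"fingers":0.045},{"dx":0.197,"dy":0.323,"dz":0,"rx":0,"ry":0,"rz":0,"fingers":0.045},{"dx":0.2029,"dy":0.3323,"dz":0,"rx":0,"ry":0,"rz":0,"fingers":0.045}]'

```text
clock: 17.45
position: [0.6135, -0.17, 0.167]
eef_rot: [-3.141, 0.003, -0.102]
wrist_force: [-0.8, 0.8, -1.8]
opening: 0.0543
```

>>> jog_arm --increments '[{"dx":0,"dy":0,"dz":0,"rx":0,"ry":0,"rz":0,"fingers":0.045},{"dx":0,"dy":0,"dz":0,"rx":0,"ry":0,"rz":0,"fingers":0.045}]'

```text
clock: 17.65
position: [0.613, -0.166, 0.1681]
eef_rot: [-3.14, 0.003, -0.099]
wrist_force: [0.1, -0.7, -2.2]
opening: 0.0541
```

Run:
```python
from h import *
s=read_state(); print(s['clock'],s['position'],s['opening'],s['wrist_force'])
c=cap('wrist','w11.png')
P=pts(c,np.ones((480,640),bool))
Q=P[(P[:,2]>.0065)&(P[:,2]<.013)&(np.hypot(P[:,0]-.614,P[:,1]+.167)<.055)]
print(len(Q),Q.min(0),Q.max(0))
```

```text
17.65 [ 0.61301207 -0.16601517  0.16813416] 0.05406429014906879 [ 0.10526646 -0.73423163 -2.17200061]
1107 [ 0.58498867 -0.21304728  0.00651268] [ 0.66081894 -0.12239755  0.01242149]
```

View pics/w11.png

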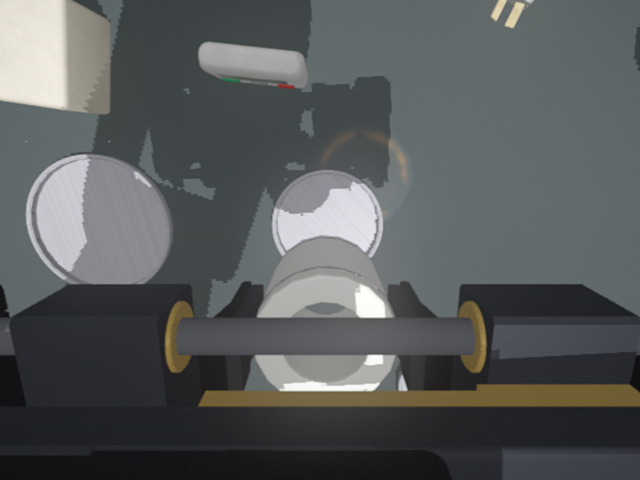

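The middle dish is at pixel (328,220), directly ahead, centred at about (.615,-.168). I lower the sleeve.

>>> jog_arm --increments '[{"dx":0.001,"dy":0,"dz":0.02,"rx":0,"ry":0,"rz":0,"fingers":0.045},{"dx":0.001,"dy":0,"dz":0.05,"rx":0,"ry":0,"rz":0,"fingers":0.045},{"dx":0.001,"dy":0,"dz":0.08,"rx":0,"ry":0,"rz":0,"fingers":0.045},{"dx":0.001,"dy":0,"dz":0.105,"rx":0,"ry":0,"rz":0,"fingers":0.045},{"dx":0.001,"dy":0,"dz":0.122,"rx":0,"ry":0,"rz":0,"fingers":0.045},{"dx":0.001,"dy":0,"dz":0.131,"rx":0,"ry":0,"rz":0,"fingers":0.045},{"dx":0.001,"dy":0,"dz":0.135,"rx":0,"ry":0,"rz":0,"fingers":0.045},{"dx":0.001,"dy":0,"dz":0.136,"rx":0,"ry":0,"rz":0,"fingers":0.045},{"dx":0.001,"dy":0,"dz":0.137,"rx":0,"ry":0,"rz":0,"fingers":0.045},{"dx":0.001,"dy":0,"dz":0.137,"rx":0,"ry":0,"rz":0,"fingers":0.045}]'

```text
clock: 18.7
position: [0.6161, -0.1678, 0.0339]
eef_rot: [3.141, -0.002, -0.099]
wrist_force: [-0.3, 0.1, -0.7]
opening: 0.0539
```

>>> jog_arm --increments '[{"dx":0,"dy":0,"dz":0.0005,"rx":0,"ry":0,"rz":0,"fingers":0.07},{"dx":0,"dy":0,"dz":0.0005,"rx":0,"ry":0,"rz":0,"fingers":0.07},{"dx":0,"dy":0,"dz":0.0005,"rx":0,"ry":0,"rz":0,"fingers":0.07},{"dx":0,"dy":0,"dz":-0.01,"rx":0,"ry":0,"rz":0,"fingers":0.07},{"dx":0,"dy":0,"dz":-0.04,"rx":0,"ry":0,"rz":0,"fingers":0.07},{"dx":0,"dy":0,"dz":-0.08,"rx":0,"ry":0,"rz":0,"fingers":0.07},{"dx":0,"dy":0,"dz":-0.12,"rx":0,"ry":0,"rz":0,"fingers":0.07},{"dx":0,"dy":0,"dz":-0.157,"rx":0,"ry":0,"rz":0,"fingers":0.07},{"dx":0,"dy":0,"dz":-0.157,"rx":0,"ry":0,"rz":0,"fingers":0.07}]'

```text
clock: 19.6
position: [0.6189, -0.1689, 0.1982]
eef_rot: [3.138, -0.012, -0.099]
wrist_force: [1.6, 0.3, 0.4]
opening: 0.07
```

Run:
```python
from h import *
s=read_state(); print(s['clock'],s['position'],s['opening'],s['wrist_force'])
c=cap('wrist','w12.png')
P=pts(c,np.ones((480,640),bool))
N=np.hypot(P[:,0]-.615,P[:,1]+.167)<.055
for a,b in((.0065,.013),(.06,.069)):
    Q=P[(P[:,2]>a)&(P[:,2]<b)&N]; print(len(Q),Q.min(0).round(4),Q.max(0).round(4),((Q.min(0)+Q.max(0))/2).round(4),np.median(Q[:,2]))
print(d((.615,-.1671),(.4452,.1836),-.0992))
```

```text
19.6 [ 0.61887602 -0.1689276   0.19823746] 0.06999972903217634 [1.58946031 0.25419064 0.37846815]
1323 [ 0.5699 -0.2133  0.0065] [ 0.6607 -0.1227  0.013 ] [ 0.6153 -0.168   0.0097] 0.009845586210334914
2448 [ 0.5891 -0.1946  0.06  ] [ 0.6424 -0.1414  0.0666] [ 0.6157 -0.168   0.0633] 0.06423166972816782
[-203.7 -332.2    0. ]
```

View pics/w12.png

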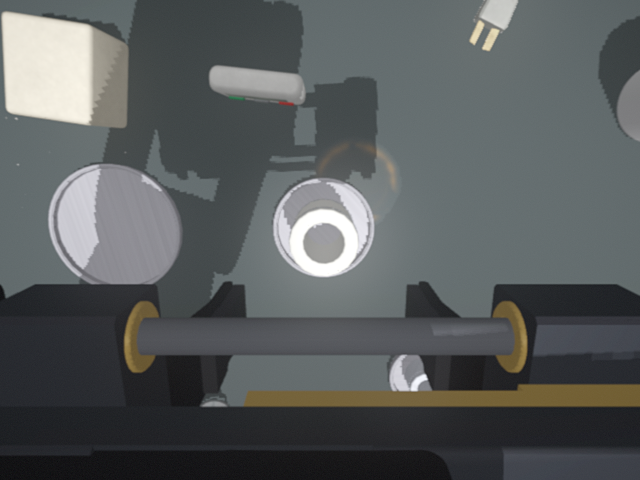

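The sleeve is centred and flat in the middle dish, with its top at about .065. Now back for the base.

>>> jog_arm --increments '[{"dx":-0.02,"dy":-0.0326,"dz":0,"rx":0,"ry":0,"rz":0,"fingers":0.05},{"dx":-0.045,"dy":-0.0734,"dz":0,"rx":0,"ry":0,"rz":0,"fingers":0.05},{"dx":-0.07,"dy":-0.114,"dz":0,"rx":0,"ry":0,"rz":0,"fingers":0.05},{"dx":-0.095,"dy":-0.155,"dz":0,"rx":0,"ry":0,"rz":0,"fingers":0.05},{"dx":-0.12,"dy":-0.196,"dz":0,"rx":0,"ry":0,"rz":0,"fingers":0.05},{"dx":-0.145,"dy":-0.2365,"dz":0,"rx":0,"ry":0,"rz":0,"fingers":0.05},{"dx":-0.17,"dy":-0.277,"dz":0,"rx":0,"ry":0,"rz":0,"fingers":0.05},{"dx":-0.192,"dy":-0.313,"dz":0,"rx":0,"ry":0,"rz":0,"fingers":0.05},{"dx":-0.2037,"dy":-0.3322,"dz":0,"rx":0,"ry":0,"rz":0,"fingers":0.05},{"dx":-0.2037,"dy":-0.3322,"dz":0,"rx":0,"ry":0,"rz":0,"fingers":0.05}]'

```text
clock: 20.65
position: [0.443, 0.1855, 0.1886]
eef_rot: [-3.142, 0.002, -0.095]
wrist_force: [0.7, -0.4, 0.0]
opening: 0.0497
```

Run:
```python
from h import *
s=read_state(); print(s['clock'],s['position'],s['opening'],s['wrist_force'])
c=cap('wrist','w13.png')
P=pts(c,np.ones((480,640),bool))
N=np.hypot(P[:,0]-.445,P[:,1]-.184)<.055
for a,b in((.006,.013),(.022,.033)):
    Q=P[(P[:,2]>a)&(P[:,2]<b)&N]; print(len(Q),Q.min(0).round(4),Q.max(0).round(4),((Q.min(0)+Q.max(0))/2).round(4),np.median(Q[:,2]))
cv2.imwrite('pics/w13c.png',cv2.resize(c['image'][100:300,80:560,::-1],None,fx=1.6,fy=1.6))
```

```text
20.65 [0.44300154 0.18551669 0.18856969] 0.04972689540629797 [ 0.74144585 -0.44228257  0.0168795 ]
5448 [0.4058 0.1438 0.0062] [0.4852 0.2229 0.0129] [0.4455 0.1833 0.0096] 0.009349284044773266
882 [0.4321 0.1695 0.022 ] [0.4593 0.1972 0.0297] [0.4457 0.1833 0.0259] 0.027236609261602113
```

View pics/w13c.png

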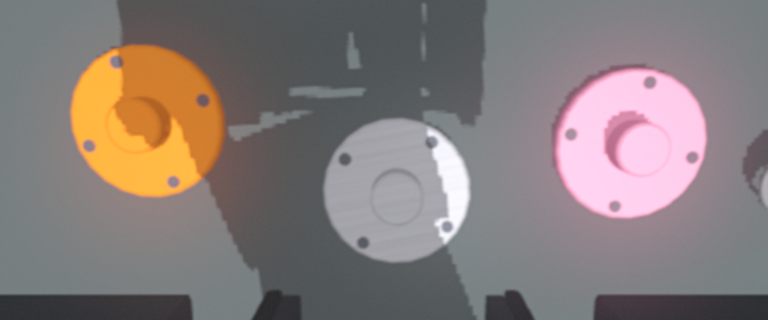

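Three candidates show in the crop: orange (147,120), grey (397,190) and pink (630,142). Only the grey one is the steel base from the cell; the other two are look-alikes. It is centred under the tool at (.4456,.1833), so I grip its boss.

>>> jog_arm --increments '[{"dx":0,"dy":0,"dz":0.04,"rx":0,"ry":0,"rz":0,"fingers":0.05},{"dx":0,"dy":0,"dz":0.085,"rx":0,"ry":0,"rz":0,"fingers":0.05},{"dx":0,"dy":0,"dz":0.125,"rx":0,"ry":0,"rz":0,"fingers":0.05},{"dx":0,"dy":0,"dz":0.155,"rx":0,"ry":0,"rz":0,"fingers":0.05},{"dx":0,"dy":0,"dz":0.17,"rx":0,"ry":0,"rz":0,"fingers":0.05},{"dx":0,"dy":0,"dz":0.177,"rx":0,"ry":0,"rz":0,"fingers":0.05},{"dx":0,"dy":0,"dz":0.177,"rx":0,"ry":0,"rz":0,"fingers":0.05},{"dx":0,"dy":0,"dz":0.177,"rx":0,"ry":0,"rz":0,"fingers":0.02},{"dx":0,"dy":0,"dz":0.177,"rx":0,"ry":0,"rz":0,"fingers":0.02},{"dx":0,"dy":0,"dz":0.177,"rx":0,"ry":0,"rz":0,"fingers":0.02}]'

```text
clock: 21.7
position: [0.4459, 0.1832, 0.0131]
eef_rot: [-3.141, -0.001, -0.1]
wrist_force: [-0.4, 0.2, -0.9]
opening: 0.0334
```

>>> jog_arm --increments '[{"dx":0,"dy":0,"dz":0,"rx":0,"ry":0,"rz":0,"fingers":0.02},{"dx":0,"dy":0,"dz":0,"rx":0,"ry":0,"rz":0,"fingers":0.02},{"dx":0,"dy":0,"dz":-0.005,"rx":0,"ry":0,"rz":0,"fingers":0.02},{"dx":0,"dy":0,"dz":-0.015,"rx":0,"ry":0,"rz":0,"fingers":0.02},{"dx":0,"dy":0,"dz":-0.03,"rx":0,"ry":0,"rz":0,"fingers":0.02},{"dx":0,"dy":0,"dz":-0.05,"rx":0,"ry":0,"rz":0,"fingers":0.02},{"dx":0,"dy":0,"dz":-0.07,"rx":0,"ry":0,"rz":0,"fingers":0.02},{"dx":0,"dy":0,"dz":-0.085,"rx":0,"ry":0,"rz":0,"fingers":0.02},{"dx":0,"dy":0,"dz":-0.09,"rx":0,"ry":0,"rz":0,"fingers":0.02}]'

```text
clock: 22.6
position: [0.4462, 0.1837, 0.1047]
eef_rot: [-3.141, -0.003, -0.099]
wrist_force: [-0.4, 0.1, -4.2]
opening: 0.0273
```

Run:
```python
from h import *
s=read_state(); print(s['clock'],s['position'],s['opening'],s['wrist_force'])
c=cap('scene','s14.png')
cv2.imwrite('pics/s14c.png',cv2.resize(c['image'][150:350,200:440,::-1],None,fx=3,fy=3))
print(d((.4452,.1836),(.632,.0205),-.0992))
```

```text
22.6 [0.44622962 0.18368702 0.10468996] 0.027325237505698024 [-0.38056595  0.05395219 -4.18219434]
[202.  143.8   0. ]
```

View pics/s14c.png

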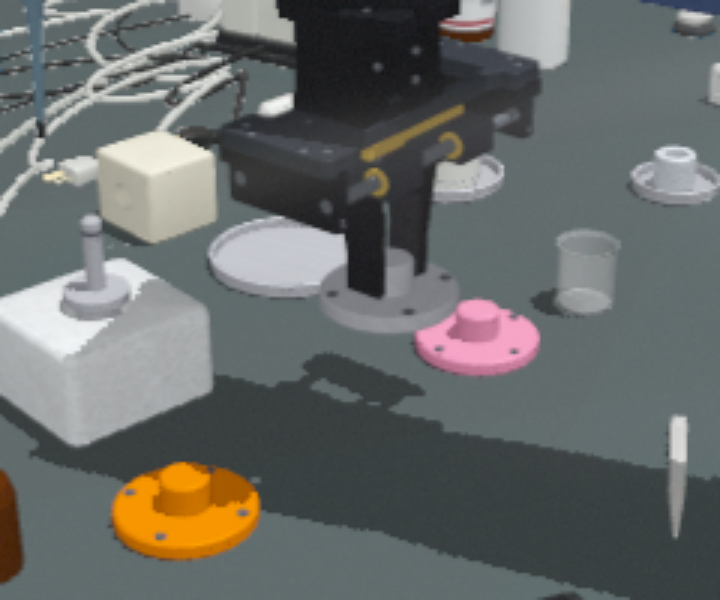

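>>> jog_arm --increments '[{"dx":0.016,"dy":0.0114,"dz":0,"rx":0,"ry":0,"rz":0,"fingers":0.02},{"dx":0.04,"dy":0.0285,"dz":0,"rx":0,"ry":0,"rz":0,"fingers":0.02},{"dx":0.07,"dy":0.0498,"dz":0,"rx":0,"ry":0,"rz":0,"fingers":0.02},{"dx":0.1,"dy":0.0712,"dz":0,"rx":0,"ry":0,"rz":0,"fingers":0.02},{"dx":0.13,"dy":0.0925,"dz":0,"rx":0,"ry":0,"rz":0,"fingers":0.02},{"dx":0.16,"dy":0.114,"dz":0,"rx":0,"ry":0,"rz":0,"fingers":0.02},{"dx":0.185,"dy":0.1317,"dz":0,"rx":0,"ry":0,"rz":0,"fingers":0.02},{"dx":0.198,"dy":0.141,"dz":0,"rx":0,"ry":0,"rz":0,"fingers":0.02},{"dx":0.202,"dy":0.1438,"dz":0,"rx":0,"ry":0,"rz":0,"fingers":0.02},{"dx":0.202,"dy":0.1438,"dz":0,"rx":0,"ry":0,"rz":0,"fingers":0.02}]'

```text
clock: 23.65
position: [0.6312, 0.0201, 0.1012]
eef_rot: [-3.141, 0.002, -0.1]
wrist_force: [-0.3, 0.2, -4.6]
opening: 0.027
```

Run:
```python
from h import *
s=read_state(); print(s['clock'],s['position'],s['opening'],s['wrist_force'])
c=cap('wrist','w15.png')
P=pts(c,np.ones((480,640),bool))
Q=P[(P[:,2]>.0065)&(P[:,2]<.013)&(np.hypot(P[:,0]-.632,P[:,1]-.0205)<.066)]
print(len(Q),Q.min(0),Q.max(0))
c=cap('scene','s15.png')
cv2.imwrite('pics/s15c.png',cv2.resize(c['image'][100:300,200:440,::-1],None,fx=3,fy=3))
```

```text
23.65 [0.63117245 0.02011096 0.10120264] 0.027006401979301858 [-0.326436    0.1687285  -4.56689911]
1946 [ 0.6113672  -0.03908625  0.00652438] [0.69154182 0.07762076 0.01252176]
```

View pics/w15.png

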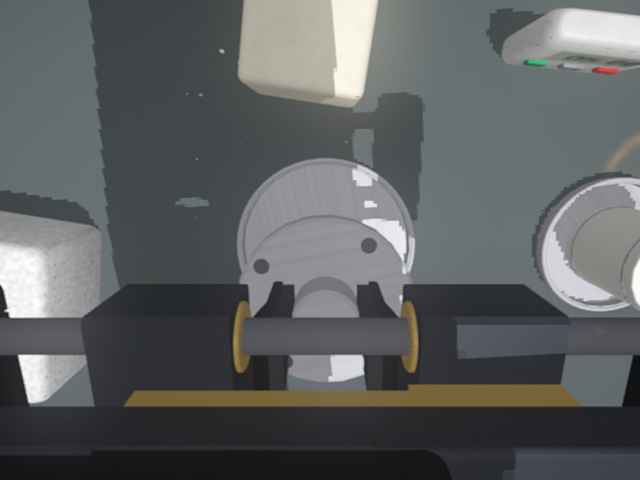

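View pics/s15c.png

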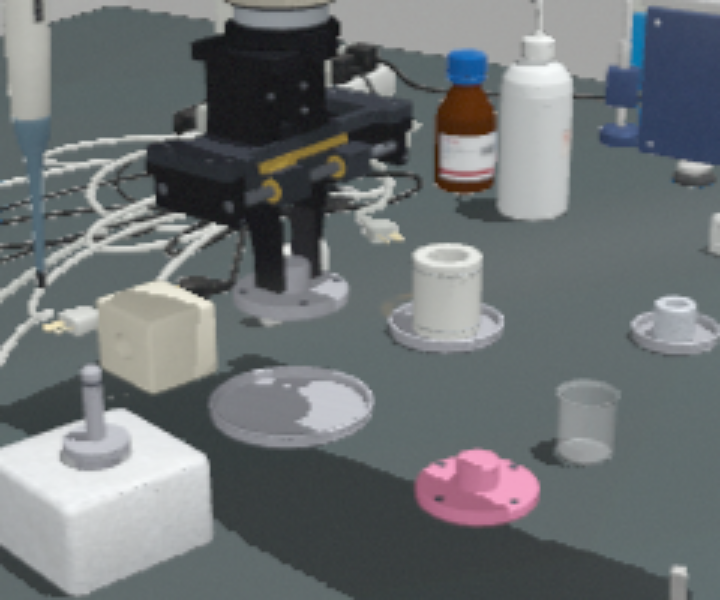

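The large dish is centred at about (.6335,.0193), and the base is level above it. I lower it.

>>> jog_arm --increments '[{"dx":0.0015,"dy":0.001,"dz":0.015,"rx":0,"ry":0,"rz":0,"fingers":0.02},{"dx":0.0015,"dy":0.001,"dz":0.035,"rx":0,"ry":0,"rz":0,"fingers":0.02},{"dx":0.0015,"dy":0.001,"dz":0.055,"rx":0,"ry":0,"rz":0,"fingers":0.02},{"dx":0.0015,"dy":0.001,"dz":0.07,"rx":0,"ry":0,"rz":0,"fingers":0.02},{"dx":0.0015,"dy":0.001,"dz":0.079,"rx":0,"ry":0,"rz":0,"fingers":0.02},{"dx":0.0015,"dy":0.001,"dz":0.083,"rx":0,"ry":0,"rz":0,"fingers":0.02},{"dx":0.0015,"dy":0.001,"dz":0.085,"rx":0,"ry":0,"rz":0,"fingers":0.02},{"dx":0.0015,"dy":0.001,"dz":0.086,"rx":0,"ry":0,"rz":0,"fingers":0.02},{"dx":0.0015,"dy":0.001,"dz":0.087,"rx":0,"ry":0,"rz":0,"fingers":0.02},{"dx":0.0015,"dy":0.001,"dz":0.087,"rx":0,"ry":0,"rz":0,"fingers":0.02}]'

```text
clock: 24.75
position: [0.6339, 0.0191, 0.0162]
eef_rot: [3.142, -0.001, -0.099]
wrist_force: [-0.1, 0.8, -4.9]
opening: 0.027
```

>>> jog_arm --increments '[{"dx":0,"dy":0,"dz":0.0005,"rx":0,"ry":0,"rz":0,"fingers":0.02},{"dx":0,"dy":0,"dz":0.001,"rx":0,"ry":0,"rz":0,"fingers":0.02},{"dx":0,"dy":0,"dz":0.001,"rx":0,"ry":0,"rz":0,"fingers":0.02}]'

```text
clock: 25.05
position: [0.6339, 0.0191, 0.016]
eef_rot: [3.142, -0.001, -0.099]
wrist_force: [-3.7, -0.0, 4.8]
opening: 0.0269
```

Contact: the force flipped to +4.8 N. I release and rise.

>>> jog_arm --increments '[{"dx":0,"dy":0,"dz":-0.0005,"rx":0,"ry":0,"rz":0,"fingers":0.05},{"dx":0,"dy":0,"dz":-0.0005,"rx":0,"ry":0,"rz":0,"fingers":0.05},{"dx":0,"dy":0,"dz":-0.0005,"rx":0,"ry":0,"rz":0,"fingers":0.05},{"dx":0,"dy":0,"dz":-0.015,"rx":0,"ry":0,"rz":0,"fingers":0.05},{"dx":0,"dy":0,"dz":-0.05,"rx":0,"ry":0,"rz":0,"fingers":0.05},{"dx":0,"dy":0,"dz":-0.095,"rx":0,"ry":0,"rz":0,"fingers":0.05},{"dx":0,"dy":0,"dz":-0.14,"rx":0,"ry":0,"rz":0,"fingers":0.05},{"dx":0,"dy":0,"dz":-0.18,"rx":0,"ry":0,"rz":0,"fingers":0.05},{"dx":0,"dy":0,"dz":-0.18,"rx":0,"ry":0,"rz":0,"fingers":0.05}]'

```text
clock: 25.95
position: [0.638, 0.0188, 0.2043]
eef_rot: [-3.141, -0.015, -0.099]
wrist_force: [1.4, 0.7, 0.4]
opening: 0.05
```

>>> jog_arm --increments '[{"dx":-0.04,"dy":0,"dz":0,"rx":0,"ry":0,"rz":0,"fingers":0.05},{"dx":-0.08,"dy":0,"dz":0,"rx":0,"ry":0,"rz":0,"fingers":0.05},{"dx":-0.1,"dy":0,"dz":0,"rx":0,"ry":0,"rz":0,"fingers":0.05},{"dx":-0.1,"dy":0,"dz":0,"rx":0,"ry":0,"rz":0,"fingers":0.05},{"dx":-0.1,"dy":0,"dz":0,"rx":0,"ry":0,"rz":0,"fingers":0.05}]'

```text
clock: 26.45
position: [0.5344, 0.029, 0.1953]
eef_rot: [-3.142, -0.002, -0.099]
wrist_force: [0.5, -0.0, 0.7]
opening: 0.0499
```

Run:
```python
from h import *
s=read_state(); print(s['clock'],s['position'],s['opening'],s['wrist_force'])
c=cap('wrist','w17.png')
W=pts(c,np.ones((480,640),bool))
c=cap('scene','s17.png'); S=pts(c,np.ones((480,640),bool))
cv2.imwrite('pics/s17c.png',cv2.resize(c['image'][150:370,160:460,::-1],None,fx=2.6,fy=2.6))
def rep(n,P,c,r,bands):
    N=np.hypot(P[:,0]-c[0],P[:,1]-c[1])<r
    for a,b in bands:
        Q=P[(P[:,2]>a)&(P[:,2]<b)&N]
        if len(Q): print(n,len(Q),((Q.min(0)+Q.max(0))/2).round(4),(Q.max(0)-Q.min(0)).round(3),np.median(Q[:,2]).round(4))
rep('base',W,(.633,.02),.07,((.0065,.0115),(.0122,.016),(.028,.034)))
c=read_camera('top'); T=pts(c,np.ones((480,640),bool))
rep('topring',T,(.4555,-.251),.045,((.0065,.013),(.026,.036)))
rep('topslv',T,(.615,-.167),.055,((.0065,.013),(.06,.069)))
rep('toppist',T,(.626,.231),.06,((.055,.061),(.068,.075),(.11,.122)))
for k in('small_beaker','dropper_bottle'):
    for r in masks_of('top',k)[:1]:
        P=pts(c,r['region']);print(k,r['score'],r['rect'],np.median(P,0).round(3))
```

```text
26.45 [0.53441272 0.0290068  0.19529161] 0.04991372589697412 [ 0.47988827 -0.04598815  0.73383707]
base 3173 [0.633  0.0191 0.009 ] [0.117 0.117 0.005] 0.0102
base 3834 [0.6332 0.0278 0.014 ] [0.078 0.096 0.004] 0.0128
base 1056 [0.6333 0.0188 0.0303] [0.027 0.028 0.005] 0.0302
topring 208 [ 0.4539 -0.2504  0.0097] [0.066 0.067 0.006] 0.0101
topring 138 [ 0.455  -0.2476  0.0304] [0.031 0.032 0.009] 0.0307
topslv 65 [ 0.612  -0.1957  0.0096] [0.083 0.032 0.006] 0.0104
topslv 173 [ 0.6134 -0.1791  0.0643] [0.053 0.026 0.008] 0.0647
toppist 1387 [0.6242 0.2312 0.058 ] [0.111 0.112 0.006] 0.0592
toppist 241 [0.6229 0.2312 0.0715] [0.04  0.04  0.007] 0.0713
toppist 29 [0.6237 0.2306 0.1167] [0.011 0.01  0.006] 0.1166
small_beaker 0.75 [368.6, 286.8, 391.4, 305.7] [ 0.427 -0.039  0.004]
dropper_bottle 0.89 [155.4, 234.5, 184.0, 247.9] [0.548 0.398 0.053]
```

View pics/s17c.png

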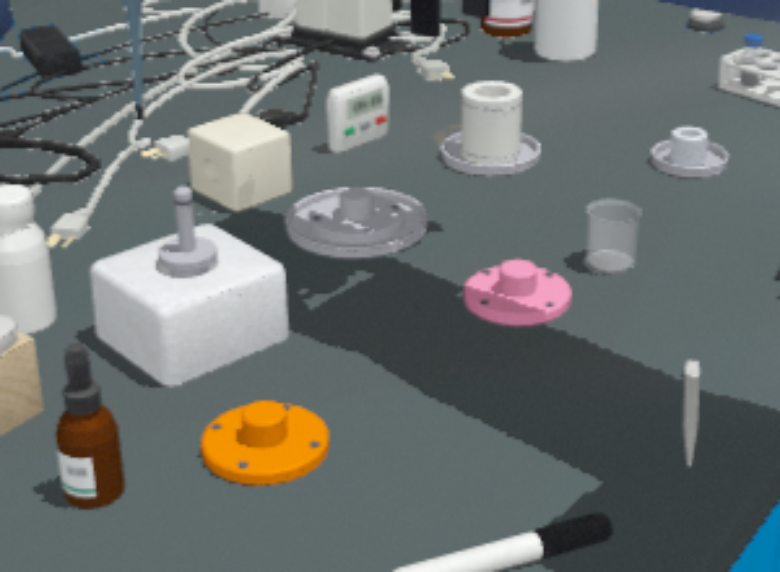

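View pics/w17.png

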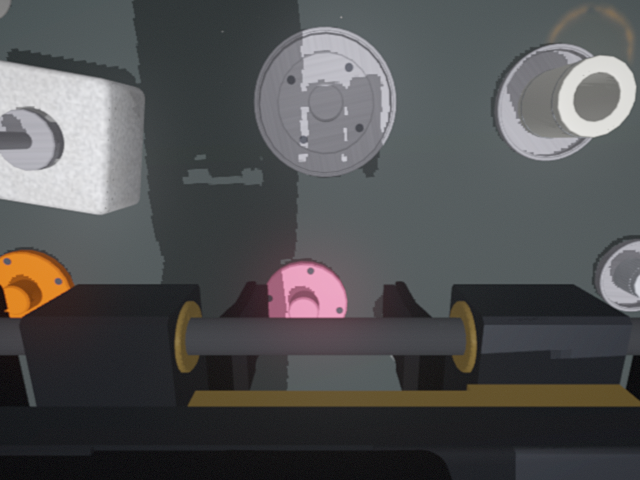

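All four parts sit centred: base (355,215 in the scene crop), sleeve (490,125), ring (688,150), piston in the foam (185,235). The beaker and bottle are where they were, and the arm touches nothing. I hand in.

```bash
python3 -c "
from bench import *
print(close_job())"
```

```text
the job is handed in; nothing more can be done
None
```

The cell is taken apart and the job is handed in; the clock stood at about 26.6 s of the 112 s allowed. `close_job()` gave no verdict, so the results below are from my own last camera checks.

| Part | Where it is | Offset from centre | Height check |
|---|---|---|---|
| Weight ring | smallest dish | about 3 mm | top at 31 mm, flat on the floor |
| White sleeve | middle dish | under 1 mm | top at 65 mm, flat on the floor |
| Base | largest dish | under 1 mm | boss top at 30–31 mm, flat on the floor |
| Piston | foam pocket | about 1–3 mm | stem top at 117–118 mm, foot on the pocket floor, upright |

- **Left in place:** In the top camera the dropper bottle had not moved and the beaker had moved at most about 2 mm. Both still stand upright. The orange and pink look-alikes of the base were not touched.
- **At hand-in:** The gripper was open and clear of everything.
- **Disagreements:**
  - The cameras differed by about 2 mm, which is within their calibration.
  - The finger opening read about 28.5 mm on the 32 mm ring. A close-up showed the ring sitting straight in the fingers, so I carried on.
  - In the last top picture the arm hid part of the sleeve, so its offset comes from the wrist picture taken right after I released it.

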